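# Weigh the fruit on the two-pan balance

## Task

Weigh the fruit: put every lemon and lime that lies on the worktop into the bowl of the balance, pull the drawer of the little cabinet out to its stop, and set weights from it on the balance's flat plate until the beam is level. Leave the weights you do not need in the drawer, then push the drawer fully shut. Leave the mug, the timer and the tin where they stand.

Things in the scene. Friction and masses are not known exactly. Their poses are not given: they have to be found in the camera images.
- beam (a joint): beam of the two-pan kitchen balance, rad: 0 is level, positive = bowl side down, negative = plate side down. The balance is spring-centred: it leans about 0.049 rad for each 50 g of difference between the pans, up to its stops at +-0.12 (about 120 g); it settles in about 1 s. A black needle on the beam stands before a black mark on a white upright when level. Where in a pan a load lies makes no difference.
- bowl_floor (a point): centre of the inner floor of the bowl, the deep round steel pan on the left (+y) end of the balance: floor 154 mm across inside, flaring to 178 mm at the rim, rim 38 mm above the floor. z up. About 90 mm above the worktop when level, up to 17 mm higher or lower as the beam leans (the pan stays horizontal). The pans' centres are 270 mm apart; x of this frame is level, square to the beam, away from the robot.
- plate_floor (a point): centre of the upper face of the plate, the shallow round steel pan on the right (-y) end of the balance: 134 mm across inside, rim 7 mm above its floor, floor about 90 mm above the worktop when level. z up.
- weight_box: little pale wooden cabinet, 200 deep x 220 wide x 78 mm high, fixed, with one drawer in its front (its -x side). Origin at the centre of its underside; z up; the drawer slides out along -x of this frame. The drawer's inner floor lies 22 mm above the worktop, its inside is 155 long (x) x 178 wide (y) mm, side walls 34 mm high inside, front panel to 63 mm above the worktop, 15 mm thick.
- weight_box_drawer0 (a joint): drawer of the cabinet, m: 0 shut (as at the start), 0.134 pulled out to its stop. Light sliding friction of about 1 N; stays where it is left.
- weight_box_drawer0_handle (a point): middle of the drawer's steel bar handle, 11 mm thick, 110 mm long, level and parallel to the drawer front, 35 mm in front of it, 43 mm above the worktop; moves with the drawer.
- weight_100a: turned steel weight: a disc with a waisted knob on top, origin at the centre of its underside, z up through the knob. 100 g: disc 32 mm across and 16 mm high, 30 mm high over all. There are three of these; with the 50 g weight they stand at the start in a row across the drawer about 42 mm apart, in any order, near the middle of its length.
- weight_100b: turned steel weight: a disc with a waisted knob on top, origin at the centre of its underside, z up through the knob. The second 100 g weight, like the first.
- weight_100c: turned steel weight: a disc with a waisted knob on top, origin at the centre of its underside, z up through the knob. The third 100 g weight, like the first.
- weight_50: turned steel weight: a disc with a waisted knob on top, origin at the centre of its underside, z up through the knob. 50 g, the smallest: disc 25 mm across and 13 mm high, 26 mm over all. In the drawer at the start.
- lemon_1_mid (a point): yellow lemon, 71 x 53 x 51 mm, about 100 g (a few per cent more or less); this is the point at its middle, x along its length, y across it. Lies on the worktop at the start, or is absent.
- lemon_2_mid (a point): yellow lemon, 71 x 53 x 51 mm, about 100 g (a few per cent more or less); this is the point at its middle, x along its length, y across it. Lies on the worktop at the start, or is absent.
- lime_1_mid (a point): green lime, 60 x 48 x 48 mm, about 50 g (a few per cent more or less); this is the point at its middle, x along its length, y across it. Lies on the worktop at the start, or is absent.
- lime_2_mid (a point): green lime, 60 x 48 x 48 mm, about 50 g (a few per cent more or less); this is the point at its middle, x along its length, y across it. Lies on the worktop at the start, or is absent.
- lime_3_mid (a point): green lime, 60 x 48 x 48 mm, about 50 g (a few per cent more or less); this is the point at its middle, x along its length, y across it. Lies on the worktop at the start, or is absent.
- mug: bystander: white spotted mug, 82 x 117 x 91 mm, origin at its underside.
- timer: bystander: round red and white kitchen timer, 62 mm, origin at its underside.
- tin: bystander: small food tin, 57 mm across, 72 mm high, origin at its underside.

How it is judged:
By the outcome, as a careful person would: the job done as asked, in the order asked, and still so for the second after the job is handed in, with the robot touching nothing.
Of lemon_1, lemon_2, lime_1, lime_2, lime_3 only 3 to 4 are there at a start; the rules pass over those that are not, and their reading is None.
At some moment in a run one of lemon_1, lemon_2, lime_1, lime_2, lime_3 may be knocked a few centimetres aside while the robot is not near it.
Once in a run the grip may slacken for a moment while it holds something.
It also fails if it takes over 208 s, if anything falls off the work surface, if the arm or the gripper's body presses on something with over 40 N, if the wrist force passes 120 N, or if a joint passes its speed limit or range.

## Robot

A 6-joint arm with a two-finger parallel gripper is mounted at the origin on a cart in front of the work surface, level with it; the furniture and walls round the work are solid. World frame = base frame: x ahead of the robot, y to its left, z up, the work surface at z = 0. Lengths are in mm, angles in rad, forces in N, time in s.
With the tool pointing down it reaches from about 375 to 925 mm from the base axis. Payload 5.7 kg.
Tool frame: the origin (TCP) lies at the centre of the arm's flange, where the gripper is bolted on; the fingertips stand 182 mm ahead of it and the grasp point (between the pads) lies 163 mm ahead of it (robot.grip_depth is the z of the grasp point in the tool frame, in mm); z points along the fingers, y is the line along which they close (so a half turn about z gives the same grasp; the last joint's range is limited). The gripper opens to 88 mm and grips with 3 to 60 N. Pads are 20 mm wide; open, the fingers measure 115 mm over their backs; the gripper's body (75 mm by 178 mm) begins 61 mm behind the grasp point.
Start: joints at [1.155, 0.359, 1.51, -0, 1.272, -0.115], TCP at [177.771, 573.047, 404.623] pointing down, gripper open.
Joint ranges: [-2.97, 2.97], [-1.01, 2.36], [0.21, 2.38], [-0.96, 4.11], [0.2, 2.71], [-2.98, 2.98]. Speed limits (rad/s): [2.39, 2.39, 3.14, 3.14, 3.14, 3.14].

## Interface

Orientations are given as a unit quaternion [x, y, z, w].
In Python, from cell import robot gives the robot as it stands.
- The arm moves only by the tool jog_arm, never from a script. Its arguments are lists of equal length, an entry for each row: "twist": the turn, a rotation vector about the tool's x, y, z in degrees, a list of three; "slide": the shift along the tool's x, y, z in cm, a list of three; "gripper": the opening, from 0 (shut) to 1 (fully open). In form: {"twist": [[rx, ry, rz], ...], "slide": [[x, y, z], ...], "gripper": [gripper, ...]}. A call has 1 to 10 rows; each row shifts and turns the commanded pose from where the row before left it, along the tool's axes as they then stand; what a row does not reach is not made up. A row lasts 1/12 s, in which the tool goes at most 41.7 mm and 7.16 degrees, less where a joint would pass 70% of its speed; a pose out of reach is approached as far as the arm can. A call with a gripper value outside its range is refused whole. The fingers move at their own pace and stop on an object; the grip force is fixed at half the most. Time passes only in rows, so rows that do not move let the fingers close. It gives the time, the measured TCP pose, the force, the opening and the grip force at its end, in the units of the state.
- robot.observe(): the state, without advancing time (a new reading comes with each control period).
- robot.get_image(name): name is "scene" or "top"; returns a dict with "color" (384x512x3 uint8, blue, green, red), "fx", "fy", "cx", "cy" (pixels), "rvec" (rotation vector, rad) and "tvec" (3), from world to camera coordinates, as OpenCV has them. Camera axes: x right, y down, z forward; pixel columns grow to the right and rows downward; lengths in mm; the calibration is good to about 2 mm. A picture is of the moment at which its call begins. There is no depth.
- robot.job_done(): hands the job in; it is judged then, once.
Trained networks look in a picture, given as the dict that the camera call returned (one of the last four; its "shot" number tells which), for a name from the list of things; names that differ only in an ending like _2 or _b are one class to them, and where a whole thing is asked for, a point or a joint stands for the part that bears it (a point fixed in the world has none). Each returns a list of dicts, best first, with "confidence" (0 to 1); they miss things now and then, are a little off and sometimes report something else, mostly with a low value. They report only what shows in the picture. A call takes as long as a camera call.
- robot.spot_in(picture, thing): "extent" ([left, top, right, bottom] in pixels, round what is visible of it).
- robot.regions_of(picture, thing): "mask" (384x512 bool, what is visible of it) and "extent" ([left, top, right, bottom] in pixels, round what is visible of it).
The state is a dict: "clock": time; "joint_positions": joint angles; "qvel": joint speeds; "effort": joint torques, N m; "tcp_pos": TCP position; "orientation": TCP orientation; "ft_force": force on the tool from outside, world axes, zero at the start; "torque": the same for the moment, N m; "finger_gap": opening from 0.0 (shut) to 1.0 (fully open); "grasp_force": force on a finger pad.
Only numpy, scipy, OpenCV 4.12 (cv2) and the standard library are available. Lean on these libraries where they do the work, as an engineer would, in place of code of your own. Each camera call takes 0.05 s, during which the arm holds its last target. There are 200 camera calls.

## Working session

There is one attempt and no reset: what is moved stays moved. The work goes in short steps, Python scripts to look and compute and a tool call to move; the robot and the scene stay as the last step left them, time stands still between calls to the robot, and variables do not carry over. Pictures are saved under pics/ and viewed, at most 14 in all, crops included, and the job is handed in when it is done.

Besides the shell and the picture viewer there is one more tool, called after "Emit:" as name(argument=value, ...), one argument or row to a line, values as JSON. jog_arm: Moves the arm, as the interface text tells. Its arguments: {"type":"object","properties":{"twist":{"type":"array","items":{"type":"array","items":{"type":"number"}}},"slide":{"type":"array","items":{"type":"array","items":{"type":"number"}}},"gripper":{"type":"array","items":{"type":"number"}}},"required":["twist","slide","gripper"]}

```bash
mkdir -p pics; ls
cat > h.py <<'E'
import numpy as np, cv2
from cell import robot
from scipy.spatial.transform import Rotation as R
def ray(p,u,v):
    M=R.from_rotvec(np.ravel(p["rvec"])).as_matrix(); t=np.ravel(p["tvec"])
    d=M.T@np.array([(u-p["cx"])/p["fx"],(v-p["cy"])/p["fy"],1]); return -M.T@t,d
def at(p,u,v,z):
    c,d=ray(p,u,v); return c+d*(z-c[2])/d[2]
def proj(p,X):
    K=np.array([[p["fx"],0,p["cx"]],[0,p["fy"],p["cy"]],[0,0,1.]])
    return cv2.projectPoints(np.array(X,float).reshape(-1,1,3),np.ravel(p["rvec"]).astype(float),np.ravel(p["tvec"]).astype(float),K,None)[0].reshape(-1,2)
def fruit(p):
    for n,z in(("lemon_1_mid",25),("lime_1_mid",23)):
        for r in robot.regions_of(p,n):
            if r["confidence"]<.3: continue
            ys,xs=np.nonzero(r["mask"]); 
            if len(xs)<20: continue
            P=np.array([at(p,x,y,z)[:2] for x,y in zip(xs,ys)])
            m=P.mean(0); w,V=np.linalg.eigh(np.cov(P.T)); a=V[:,1]
            print(n,round(r["confidence"],2),m.round(),"axis deg",round(np.degrees(np.arctan2(a[1],a[0]))%180),"sizes",(4*np.sqrt(w)).round(),np.array(r["extent"]).round())
E
python3 - <<'E'
from h import *
for n in("top","scene"):
    p=robot.get_image(n); cv2.imwrite(f"pics/{n}0.png",p["color"]); c,d=ray(p,256,192); print(n,c.round(),d.round(2),p["fx"])
    if n=="top": fruit(p)
    for t in("bowl_floor","plate_floor","weight_box","weight_box_drawer0_handle","mug","timer","tin","beam"):
        for r in robot.spot_in(p,t)[:2]: print(t,round(r["confidence"],2),np.array(r["extent"]).round(), at(p,(r["extent"][0]+r["extent"][2])/2,(r["extent"][1]+r["extent"][3])/2,100).round())
print(robot.observe())
E
```

```text
pics
top [ 351.   49. 1147.] [ 0.24  0.01 -0.97] 348.16232509632664
lemon_1_mid 0.56 [475. -67.] axis deg 79 sizes [53. 65.] [283. 233. 301. 252.]
lemon_1_mid 0.55 [783. 100.] axis deg 7 sizes [61. 78.] [240. 137. 256. 159.]
lemon_1_mid 0.5 [527. 503.] axis deg 68 sizes [ 86. 133.] [ 99. 197. 135. 227.]
bowl_floor 0.79 [178. 146. 234. 204.] [653. 215. 100.]
plate_floor 0.86 [270. 158. 317. 203.] [654. -58. 100.]
weight_box 0.73 [334. 150. 413. 228.] [ 644. -309.  100.]
weight_box_drawer0_handle 0.82 [340. 206. 409. 230.] [ 554. -310.  100.]
mug 0.63 [ 97. 198. 134. 226.] [518. 479. 100.]
timer 0.52 [335. 153. 411. 225.] [ 645. -308.  100.]
timer 0.48 [302. 147. 325. 172.] [ 728. -120.  100.]
tin 0.69 [238. 137. 256. 161.] [748.  94. 100.]
beam 0.88 [176. 145. 316. 204.] [663.  90. 100.]
scene [ -48. -635. 1090.] [ 0.46  0.5  -0.73] 360.1711764379497
bowl_floor 0.74 [219. 141. 266. 178.] [668. 220. 100.]
plate_floor 0.78 [272. 181. 307. 215.] [652. -59. 100.]
plate_floor 0.71 [169. 142. 189. 170.] [496. 422. 100.]
weight_box 0.71 [302. 207. 392. 288.] [ 628. -340.  100.]
weight_box_dr
[... 338 characters left out ...]
': 1.0, 'joint_positions': array([ 1.15487376e+00,  3.58781779e-01,  1.51037617e+00,  4.97839701e-06,
        1.27251698e+00, -1.15134814e-01]), 'qvel': array([ 0.00028552, -0.00037227,  0.00093454,  0.00094677, -0.00091713,
       -0.0018454 ]), 'effort': array([ 1.95080052e-04, -5.15352130e+01, -2.71132350e+01,  6.74163178e-02,
        2.47173227e-02, -1.78007667e-05]), 'tcp_pos': array([177.78686315, 573.04682936, 404.64272586]), 'orientation': array([ 1.49828295e-01,  9.88712031e-01, -3.90723502e-05, -1.30914021e-05]), 'ft_force': array([-0.47267947, -0.60122638, -0.44628765]), 'torque': array([-0.01624744, -0.02074354,  0.01613234]), 'grasp_force': 0.0, 'finger_gap': 0.9997604770398937}
```

```bash
python3 -c "
import cv2
i=cv2.imread('pics/top0.png');cv2.imwrite('pics/top0b.png',cv2.resize(i[110:310,70:430],None,fx=2.2,fy=2.2,interpolation=2))
i=cv2.imread('pics/scene0.png');cv2.imwrite('pics/scene0b.png',cv2.resize(i[100:340,130:430],None,fx=2.4,fy=2.4,interpolation=2))"
```

```text
(no output)
```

View pics/top0b.png

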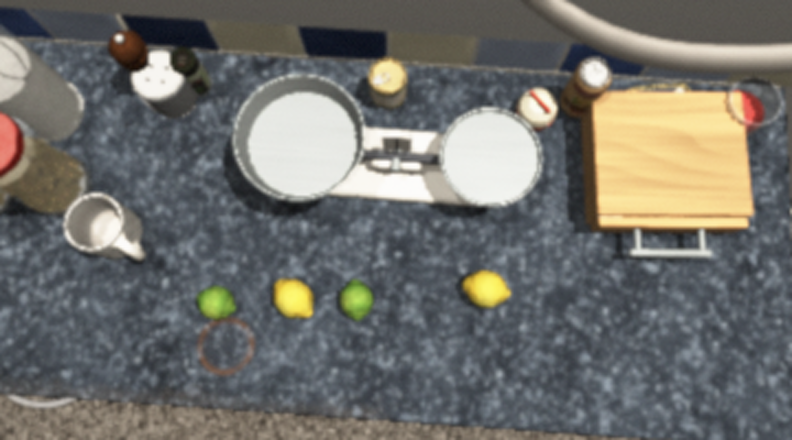

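View pics/scene0b.png

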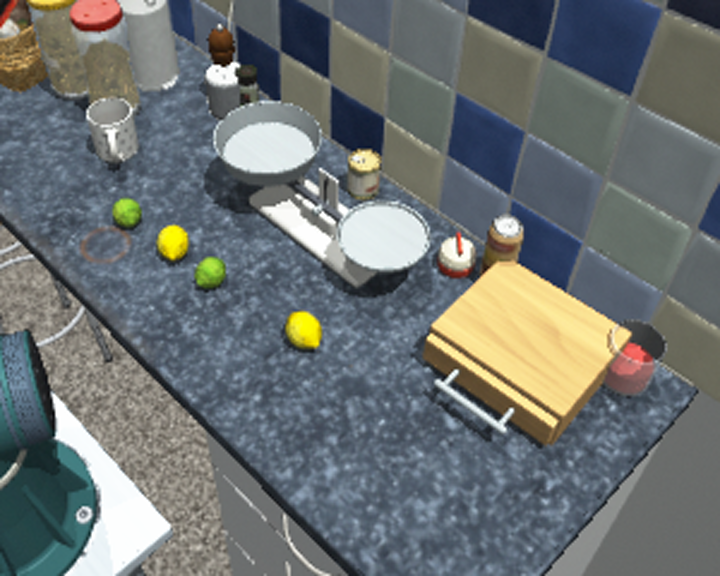

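The top view shows two limes and two lemons near crop x = 216, 357 (limes) and 293, 487 (lemons). The bowl is on the left, the plate in the middle and the cabinet on the right, so the fruit should come to about 300 g.

```bash
cat >> h.py <<'E'
def seg(p):
    "colour blobs of fruit on the worktop, world mid point and long axis"
    hsv=cv2.cvtColor(p["color"],cv2.COLOR_BGR2HSV); out=[]
    for n,lo,hi,z in(("lemon",(22,150,110),(33,255,255),25),("lime",(36,120,50),(70,255,255),23)):
        m=cv2.inRange(hsv,lo,hi); k,l,s,c=cv2.connectedComponentsWithStats(m)
        for i in range(1,k):
            if s[i,4]<60: continue
            ys,xs=np.nonzero(l==i); P=np.array([at(p,x,y,z)[:2] for x,y in zip(xs,ys)])
            w,V=np.linalg.eigh(np.cov(P.T)); a=V[:,1]
            print(n,s[i,4],"px",c[i].round(),"mid",P.mean(0).round(),"axis",round(np.degrees(np.arctan2(a[1],a[0]))%180),"size",(4*np.sqrt(w)).round())
E
python3 - <<'E'
from h import *
for n in("top","scene"):
    p=robot.get_image(n); print(n); seg(p)
    for t,z in(("bowl_floor",128),("plate_floor",97),("weight_box_drawer0_handle",43),("weight_box",78)):
        rs=robot.regions_of(p,t)
        if not rs: print(t,"none"); continue
        ys,xs=np.nonzero(rs[0]["mask"]); P=np.array([at(p,x,y,z)[:2] for x,y in zip(xs,ys)],np.float32)
        print(t,len(xs),"circ",cv2.minEnclosingCircle(P),"rect",cv2.minAreaRect(P),"mean",P.mean(0))
E
```

```text
top
lemon 193 px [290. 241.] mid [475. -64.] axis 80 size [52. 69.]
lemon 203 px [203. 245.] mid [441. 212.] axis 52 size [53. 71.]
lime 184 px [232. 246.] mid [446. 122.] axis 16 size [45. 53.]
lime 185 px [168. 247.] mid [427. 325.] axis 81 size [44. 55.]
bowl_floor 2702 circ ((657.8328857421875, 212.93399047851562), 92.22091674804688) rect ((656.66015625, 213.46759033203125), (178.8762664794922, 181.02561950683594), 3.937161684036255) mean [656.23883 212.76906]
plate_floor 1637 circ ((655.7864379882812, -58.549041748046875), 73.99800872802734) rect ((655.5108642578125, -56.55811309814453), (144.87112426757812, 142.5720672607422), 19.452245712280273) mean [654.81573  -57.534107]
weight_box_drawer0_handle 650 circ ((583.4360961914062, -330.2576599121094), 111.6846694946289) rect ((567.322265625, -331.3577575683594), (58.57811737060547, 223.27322387695312), 3.9057648181915283) mean [ 575.35895 -333.4761 ]
weight_box 4885 circ ((673.8424072265625, -315.09393310546875), 153.28683471679688) rect ((653.8843994140625, -313.059326171875), (246.3375244140625, 241.6531982421875), 2.640243291
[... 547 characters left out ...]
3496094) mean [648.23663 203.82495]
plate_floor 922 circ ((653.421142578125, -55.53128433227539), 75.24065399169922) rect ((651.012451171875, -58.383888244628906), (140.3299102783203, 148.91622924804688), 45.981300354003906) mean [651.44977 -57.54958]
weight_box_drawer0_handle 865 circ ((584.9481811523438, -321.4152526855469), 109.23225402832031) rect ((574.0985107421875, -322.5769348144531), (72.68516540527344, 217.59458923339844), 4.586780071258545) mean [ 580.53357 -330.42987]
weight_box 4130 circ ((659.8818359375, -327.6824645996094), 157.48329162597656) rect ((648.2948608398438, -322.859619140625), (270.0609436035156, 240.07037353515625), 3.9154961109161377) mean [ 648.859   -329.67978]
```

Emit:
jog_arm(
  twist=[
    [0,0,7],
    [0,0,7],
    [0,0,7],
    [0,0,7],
    [0,0,7],
    [0,0,7],
    [0,0,7],
    [0,0,7],
    [0,0,7],
    [0,0,7],
  ],
  slide=[
    [0,0,0],
    [0,0,0],
    [0,0,0],
    [0,0,0],
    [0,0,0],
    [0,0,0],
    [0,0,0],
    [0,0,0],
    [0,0,0],
    [0,0,0],
  ],
  gripper=[1,1,1,1,1,1,1,1,1,1],
)

```text
clock: 2.33
tcp_pos: [177.8, 573.0, 404.6]
orientation: [0.692, 0.722, -0.0, 0.0]
ft_force: [-0.3, 0.4, 0.1]
finger_gap: 0.999
grasp_force: 0.0
```

Emit:
jog_arm(
  twist=[
    [0,0,2.8],
    [0,0,0],
    [0,0,0],
    [0,0,0],
    [0,0,0],
    [0,0,0],
    [0,0,0],
    [0,0,0],
    [0,0,0],
    [0,0,0],
  ],
  slide=[
    [0,0,0],
    [-2.7,2.7,0],
    [-2.7,2.7,0],
    [-2.7,2.7,0],
    [-2.7,2.7,0],
    [-2.7,2.7,0],
    [-2.7,2.7,0],
    [-2.7,2.7,0],
    [-2.7,2.7,0],
    [-2.7,2.7,0],
  ],
  gripper=[1,1,1,1,1,1,1,1,1,1],
)

```text
clock: 3.17
tcp_pos: [421.7, 328.4, 404.9]
orientation: [0.707, 0.707, 0.0, 0.0]
ft_force: [0.3, -0.4, -0.4]
finger_gap: 1.0
grasp_force: 0.0
```

Emit:
jog_arm(
  twist=[
    [0,0,0],
    [0,0,0],
    [0,0,0],
    [0,0,0],
    [0,0,0],
    [0,0,0],
    [0,0,0],
    [0,0,0],
    [0,0,0],
    [0,0,0],
  ],
  slide=[
    [-0.1,0.7,3],
    [0,0,3.5],
    [0,0,3.5],
    [0,0,3.5],
    [0,0,3.3],
    [0,0,3],
    [0,0,2],
    [0,0,0],
    [0,0,0],
    [0,0,0],
  ],
  gripper=[1,1,1,1,1,1,1,1,0.3,0.3],
)

```text
clock: 4.0
tcp_pos: [427.8, 329.0, 186.8]
orientation: [0.707, 0.707, -0.0, 0.0]
ft_force: [-0.2, 0.2, -0.3]
finger_gap: 0.888
grasp_force: 0.0
```

Emit:
jog_arm(
  twist=[
    [0,0,0],
    [0,0,0],
    [0,0,0],
    [0,0,0],
    [0,0,0],
    [0,0,0],
    [0,0,0],
    [0,0,0],
    [0,0,0],
    [0,0,0],
  ],
  slide=[
    [0,0,0],
    [0,0,0],
    [0,0,0],
    [0,0,0],
    [0,0,-1],
    [0,0,-3],
    [0,0,-3.5],
    [0,0,-3.5],
    [0,0,-3.5],
    [0,0,-3.5],
  ],
  gripper=[0.3,0.3,0.3,0.3,0.3,0.3,0.3,0.3,0.3,0.3],
)

```text
clock: 4.83
tcp_pos: [427.0, 328.6, 369.2]
orientation: [0.707, 0.707, 0.0, 0.0]
ft_force: [0.6, 0.9, -0.5]
finger_gap: 0.505
grasp_force: 30.0
```

Emit:
jog_arm(
  twist=[
    [0,0,0],
    [0,0,0],
    [0,0,0],
    [0,0,0],
    [0,0,0],
    [0,0,0],
    [0,0,0],
    [0,0,0],
    [0,0,0],
    [0,0,0],
  ],
  slide=[
    [-1.2,3.5,0],
    [-1.2,3.5,0],
    [-1.2,3.5,0],
    [-1.2,3.6,0],
    [-1.2,3.6,0],
    [-1.3,3.6,0],
    [-1.3,3.5,0],
    [0,0,0],
    [0,0,2.5],
    [0,0,2.5],
  ],
  gripper=[0.3,0.3,0.3,0.3,0.3,0.3,0.3,0.3,0.3,0.3],
)

```text
clock: 5.67
tcp_pos: [676.6, 242.4, 318.5]
orientation: [0.708, 0.706, 0.002, 0.001]
ft_force: [-0.4, 0.1, -0.3]
finger_gap: 0.507
grasp_force: 30.0
```

```bash
python3 -c "
from h import *
p=robot.get_image('scene'); seg(p); o=robot.observe(); print(o['tcp_pos'],o['finger_gap'],o['grasp_force'])"
```

```text
lemon 226 px [151.  97.] mid [ 709. 1007.] axis 67 size [116. 141.]
lemon 140 px [202. 200.] mid [444. 217.] axis 57 size [49. 77.]
lemon 179 px [256. 237.] mid [478. -63.] axis 68 size [52. 71.]
lime 86 px [241. 147.] mid [780. 357.] axis 52 size [43. 88.]
lime 129 px [217. 213.] mid [448. 124.] axis 44 size [49. 65.]
[673.85016463 241.97645208 311.45104738] 0.5067671789420446 29.993691597192083
```

Emit:
jog_arm(
  twist=[
    [0,0,0],
    [0,0,0],
    [0,0,0],
    [0,0,0],
    [0,0,0],
    [0,0,0],
    [0,0,0],
    [0,0,0],
    [0,0,0],
    [0,0,0],
  ],
  slide=[
    [0,0,2],
    [0,0,0.5],
    [0,0,0],
    [0,0,0],
    [0,0,0],
    [0,0,0],
    [0,0,-2],
    [0,0,-3],
    [0,0,-3],
    [0,0,0],
  ],
  gripper=[0.3,0.3,0.7,0.7,0.7,0.7,0.7,0.7,1,1],
)

```text
clock: 6.55
tcp_pos: [677.6, 243.4, 379.9]
orientation: [0.707, 0.707, 0.005, 0.003]
ft_force: [2.5, 1.5, 0.2]
finger_gap: 0.811
grasp_force: 0.0
```

Emit:
jog_arm(
  twist=[
    [0,0,0],
    [0,0,0],
    [0,0,0],
    [0,0,0],
    [0,0,0],
    [0,0,0],
    [0,0,0],
    [0,0,7],
    [0,0,7],
    [0,0,7],
  ],
  slide=[
    [-0.4,-3.3,0],
    [-0.4,-3.3,0],
    [-0.4,-3.3,0],
    [-0.4,-3.3,0],
    [-0.4,-3.3,0],
    [-0.4,-3.3,0],
    [-0.4,-3.3,0],
    [0,0,0],
    [0,0,0],
    [0,0,0],
  ],
  gripper=[1,1,1,1,1,1,1,1,1,1],
)

```text
clock: 7.38
tcp_pos: [443.9, 214.9, 372.7]
orientation: [0.826, 0.564, 0.001, 0.0]
ft_force: [0.6, -0.6, 0.0]
finger_gap: 1.0
grasp_force: 0.0
```

```bash
python3 -c "
from h import *
p=robot.get_image('scene'); seg(p); o=robot.observe(); print(o['tcp_pos'],o['finger_gap'],o['grasp_force'])"
```

```text
lemon 117 px [151. 100.] mid [692. 985.] axis 129 size [ 73. 121.]
lemon 138 px [202. 200.] mid [445. 218.] axis 57 size [49. 77.]
lemon 179 px [256. 237.] mid [478. -63.] axis 68 size [52. 71.]
lime 99 px [240. 155.] mid [739. 317.] axis 52 size [50. 78.]
lime 129 px [217. 213.] mid [448. 124.] axis 41 size [49. 66.]
[444.28235822 214.93740088 372.65597845] 1.0039366862508383 0.0
```

Emit:
jog_arm(
  twist=[
    [0,0,7],
    [0,0,7],
    [0,0,0],
    [0,0,0],
    [0,0,0],
    [0,0,0],
    [0,0,0],
    [0,0,0],
    [0,0,0],
    [0,0,0],
  ],
  slide=[
    [0,0,3],
    [0,0,3.5],
    [0,0,3.5],
    [0,0,3.5],
    [0,0,3],
    [0,0,2],
    [0,0,0],
    [0,0,0],
    [0,0,0],
    [0,0,0],
  ],
  gripper=[1,1,1,1,1,1,1,0.3,0.3,0.3],
)

```text
clock: 8.27
tcp_pos: [445.2, 215.1, 187.7]
orientation: [0.887, 0.462, 0.001, 0.0]
ft_force: [-1.0, 0.2, 0.1]
finger_gap: 0.807
grasp_force: 0.0
```

Emit:
jog_arm(
  twist=[
    [0,0,0],
    [0,0,0],
    [0,0,0],
    [0,0,0],
    [0,0,-7],
    [0,0,-7],
    [0,0,-7],
    [0,0,-7],
    [0,0,-7],
    [0,0,0],
  ],
  slide=[
    [0,0,0],
    [0,0,0],
    [0,0,-1],
    [0,0,-3],
    [0,0,-3],
    [0,0,-3.5],
    [0,0,-3.5],
    [0,0,-3.5],
    [0,0,-1],
    [0,0,0],
  ],
  gripper=[0.3,0.3,0.3,0.3,0.3,0.3,0.3,0.3,0.3,0.3],
)

```text
clock: 9.1
tcp_pos: [445.4, 215.2, 376.0]
orientation: [0.706, 0.709, 0.003, 0.002]
ft_force: [-0.0, -0.9, -1.3]
finger_gap: 0.572
grasp_force: 30.0
```

Emit:
jog_arm(
  twist=[
    [0,0,0],
    [0,0,0],
    [0,0,0],
    [0,0,0],
    [0,0,0],
    [0,0,0],
    [0,0,0],
    [0,0,0],
    [0,0,0],
    [0,0,0],
  ],
  slide=[
    [-0.5,3.1,0],
    [-0.5,3.1,0],
    [-0.6,3.2,0],
    [-0.6,3.2,0],
    [-0.6,3.1,0],
    [-0.6,3.1,0],
    [0,0,0],
    [0,0,2.5],
    [0,0,2.5],
    [0,0,2.5],
  ],
  gripper=[0.3,0.3,0.3,0.3,0.3,0.3,0.3,0.3,0.3,0.3],
)

```text
clock: 9.93
tcp_pos: [631.5, 180.6, 294.9]
orientation: [0.709, 0.706, -0.001, -0.0]
ft_force: [0.7, 0.5, -1.2]
finger_gap: 0.571
grasp_force: 30.0
```

Emit:
jog_arm(
  twist=[
    [0,0,0],
    [0,0,0],
    [0,0,0],
    [0,0,0],
    [0,0,0],
    [0,0,0],
    [0,0,0],
    [0,0,0],
    [0,0,0],
    [0,0,0],
  ],
  slide=[
    [0,0,1.5],
    [0,0,0.4],
    [0,0,0],
    [0,0,0],
    [0,0,0],
    [0,0,0],
    [0,0,-2],
    [0,0,-3],
    [0,0,-4],
    [0,0,0],
  ],
  gripper=[0.3,0.3,0.75,0.75,0.75,0.75,0.75,0.75,0.75,1],
)

```text
clock: 10.77
tcp_pos: [635.1, 181.4, 376.8]
orientation: [0.707, 0.707, 0.006, 0.004]
ft_force: [2.1, 0.4, 1.0]
finger_gap: 0.792
grasp_force: 0.0
```

```bash
python3 -c "
from h import *
p=robot.get_image('scene'); seg(p); o=robot.observe(); print(o['tcp_pos'],o['finger_gap'],o['grasp_force']); cv2.imwrite('pics/s2.png',cv2.resize(p['color'][100:340,130:430],None,fx=2.4,fy=2.4,interpolation=2))"
```

```text
lemon 230 px [151.  97.] mid [ 710. 1007.] axis 65 size [117. 141.]
lemon 130 px [242. 168.] mid [684. 245.] axis 62 size [57. 81.]
lemon 179 px [256. 237.] mid [478. -63.] axis 68 size [52. 71.]
lime 89 px [241. 157.] mid [732. 307.] axis 49 size [49. 73.]
lime 128 px [217. 213.] mid [448. 125.] axis 43 size [49. 65.]
[634.43946726 181.22681285 373.84612578] 0.8347873217565168 0.0
```

View pics/s2.png

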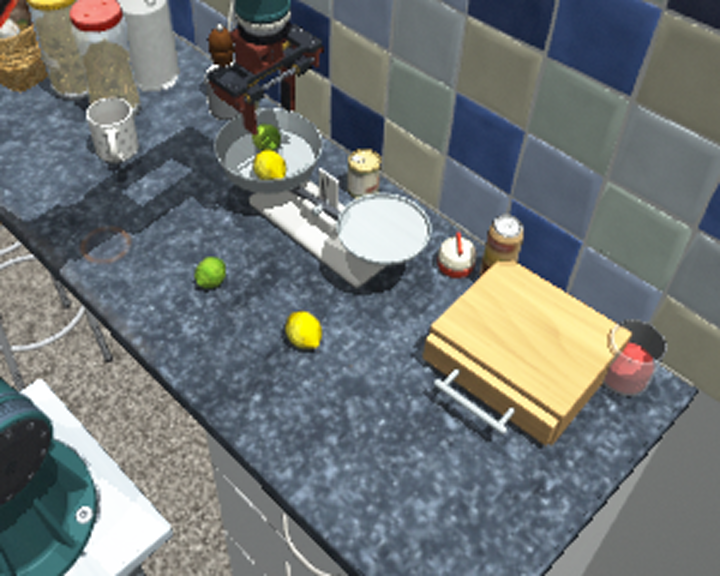

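The picture shows the lime at crop (266,137) and a lemon at (269,165), both in the bowl, which leans down. The next lemon is at (304,330).

Emit:
jog_arm(
  twist=[
    [0,0,0],
    [0,0,0],
    [0,0,0],
    [0,0,0],
    [0,0,0],
    [0,0,0],
    [0,0,0],
    [0,0,0],
    [0,0,7],
    [0,0,7],
  ],
  slide=[
    [-3,-1.9,0],
    [-3,-1.9,0],
    [-3,-1.9,0],
    [-3,-2,0],
    [-3.1,-2,0],
    [-3.1,-2,0],
    [-3.1,-2,0],
    [-3.1,-2,0],
    [0,0,2],
    [0,0,3],
  ],
  gripper=[1,1,1,1,1,1,1,1,1,1],
)

```text
clock: 11.65
tcp_pos: [475.5, -65.2, 319.6]
orientation: [0.791, 0.612, 0.002, 0.003]
ft_force: [1.5, 0.2, -0.0]
finger_gap: 1.003
grasp_force: 0.0
```

```bash
python3 -c "
from h import *
p=robot.get_image('scene'); seg(p); o=robot.observe(); print(o['tcp_pos'],o['finger_gap'],o['grasp_force'])"
```

```text
lemon 64 px [239. 168.] mid [677. 256.] axis 46 size [30. 79.]
lemon 180 px [256. 237.] mid [477. -63.] axis 67 size [52. 72.]
lime 127 px [217. 213.] mid [448. 125.] axis 41 size [48. 65.]
[473.23795195 -63.87836436 313.47192481] 0.998419666618361 0.0
```

Emit:
jog_arm(
  twist=[
    [0,0,0],
    [0,0,0],
    [0,0,0],
    [0,0,0],
    [0,0,0],
  ],
  slide=[
    [0,0.2,3],
    [0,0,3.5],
    [0,0,3.5],
    [0,0,0],
    [0,0,0],
  ],
  gripper=[1,1,1,1,1],
)

```text
clock: 12.12
tcp_pos: [476.5, -63.1, 216.8]
orientation: [0.788, 0.616, -0.002, -0.002]
ft_force: [0.4, 0.2, 0.1]
finger_gap: 0.999
grasp_force: 0.0
```

Emit:
jog_arm(
  twist=[
    [0,0,0],
    [0,0,0],
    [0,0,0],
    [0,0,0],
    [0,0,0],
    [0,0,0],
    [0,0,0],
    [0,0,0],
    [0,0,0],
    [0,0,0],
  ],
  slide=[
    [0,0,2],
    [0,0,0.9],
    [0,0,0],
    [0,0,0],
    [0,0,0],
    [0,0,0],
    [0,0,0],
    [0,0,0],
    [0,0,-1],
    [0,0,-3],
  ],
  gripper=[1,1,0.3,0.3,0.3,0.3,0.3,0.3,0.3,0.3],
)

```text
clock: 12.95
tcp_pos: [475.7, -63.2, 226.9]
orientation: [0.788, 0.615, -0.002, -0.003]
ft_force: [0.4, -0.2, -1.4]
finger_gap: 0.579
grasp_force: 30.0
```

Emit:
jog_arm(
  twist=[
    [0,0,0],
    [0,0,0],
    [0,0,0],
    [0,0,0],
    [0,0,-7],
    [0,0,-7],
    [0,0,0],
    [0,0,0],
  ],
  slide=[
    [0,0,-3],
    [0,0,-3.5],
    [0,0,-3.5],
    [0,0,-3],
    [0,0,-1],
    [0,0,0],
    [0,0,0],
    [0,0,0],
  ],
  gripper=[0.3,0.3,0.3,0.3,0.3,0.3,0.3,0.3],
)

```text
clock: 13.62
tcp_pos: [476.9, -63.5, 369.1]
orientation: [0.709, 0.706, -0.0, 0.0]
ft_force: [-0.1, 0.5, -0.7]
finger_gap: 0.583
grasp_force: 30.0
```

```bash
python3 -c "
from h import *
p=robot.get_image('top'); seg(p);print([at(p,*q,110).round() for q in [(0,0)]]); o=robot.observe(); print(o['tcp_pos'],o['finger_gap'],o['grasp_force'])
hsv=cv2.cvtColor(p['color'],cv2.COLOR_BGR2HSV)
for lo,hi in(((22,150,110),(33,255,255)),((36,120,50),(70,255,255))):
    m=cv2.inRange(hsv,lo,hi);k,l,s,c=cv2.connectedComponentsWithStats(m)
    for i in range(1,k):
        if s[i,4]>30: print(s[i,4],at(p,*c[i],102).round())
"
```

```text
lemon 117 px [221. 174.] mid [683. 176.] axis 76 size [44. 82.]
lime 162 px [200. 169.] mid [697. 251.] axis 66 size [45. 56.]
lime 188 px [232. 246.] mid [446. 122.] axis 13 size [45. 55.]
[array([1243., 1004.,  110.])]
[476.84717098 -63.47027426 368.58374151] 0.5796457088093276 29.999565456819255
117 [660. 168. 102.]
162 [672. 237. 102.]
188 [439. 117. 102.]
```

Emit:
jog_arm(
  twist=[
    [0,0,0],
    [0,0,0],
    [0,0,0],
    [0,0,0],
    [0,0,0],
    [0,0,0],
    [0,0,0],
    [0,0,0],
    [0,0,7],
    [0,0,7],
  ],
  slide=[
    [3.6,1.7,0],
    [3.7,1.7,0],
    [3.7,1.7,0],
    [3.7,1.7,0],
    [3.7,1.7,0],
    [3.7,1.7,0],
    [3.7,1.7,0],
    [3.6,1.8,0],
    [0,0,0],
    [0,0,0],
  ],
  gripper=[0.3,0.3,0.3,0.3,0.3,0.3,0.3,0.3,0.3,0.3],
)

```text
clock: 14.5
tcp_pos: [614.9, 232.8, 366.9]
orientation: [0.79, 0.613, -0.001, -0.0]
ft_force: [0.0, -0.1, -1.8]
finger_gap: 0.582
grasp_force: 30.0
```

Emit:
jog_arm(
  twist=[
    [0,0,7],
    [0,0,7],
    [0,0,7],
    [0,0,7],
    [0,0,7],
    [0,0,7],
    [0,0,7],
    [0,0,7],
    [0,0,7],
    [0,0,7],
  ],
  slide=[
    [0,0,0],
    [0,0,0],
    [0,0,0],
    [0,0,0],
    [0,0,0],
    [0,0,0],
    [0,0,0],
    [0,0,0],
    [0,0,0],
    [0,0,0],
  ],
  gripper=[0.3,0.3,0.3,0.3,0.3,0.3,0.3,0.3,0.3,0.3],
)

```text
clock: 15.33
tcp_pos: [614.1, 230.2, 367.3]
orientation: [0.999, 0.047, -0.001, 0.0]
ft_force: [0.6, -0.2, -0.5]
finger_gap: 0.583
grasp_force: 30.0
```

Emit:
jog_arm(
  twist=[
    [0,0,6],
    [0,0,0],
    [0,0,0],
    [0,0,0],
    [0,0,0],
  ],
  slide=[
    [0,0,0],
    [0,0,2.5],
    [0,0,2.5],
    [0,0,0],
    [0,0,0],
  ],
  gripper=[0.3,0.3,0.3,0.3,0.3],
)

```text
clock: 15.75
tcp_pos: [613.5, 230.0, 316.5]
orientation: [1.0, -0.001, -0.003, 0.001]
ft_force: [0.4, 0.3, -0.5]
finger_gap: 0.579
grasp_force: 30.0
```

```bash
python3 -c "
from h import *
p=robot.get_image('scene'); seg(p); o=robot.observe(); print(o['tcp_pos'],o['orientation'],o['finger_gap'],o['grasp_force']); cv2.imwrite('pics/s3.png',cv2.resize(p['color'][90:240,180:330],None,fx=4,fy=4,interpolation=2))"
```

```text
lemon 227 px [151.  97.] mid [ 710. 1007.] axis 64 size [117. 140.]
lemon 75 px [227. 156.] mid [691. 353.] axis 52 size [41. 75.]
lemon 118 px [248. 165.] mid [716. 240.] axis 61 size [54. 79.]
lime 63 px [242. 158.] mid [732. 301.] axis 33 size [36. 68.]
lime 128 px [217. 213.] mid [448. 125.] axis 43 size [49. 65.]
[614.33059973 230.23818103 318.12856363] [ 9.99998856e-01 -1.02854903e-03 -1.05741817e-03  3.35733090e-04] 0.5806398180530297 29.99974032776663
```

View pics/s3.png

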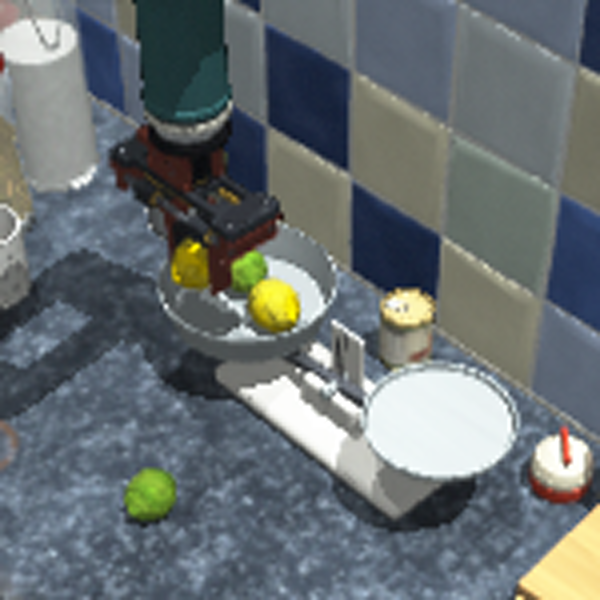

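The held lemon is over the free near-left part of the bowl, around crop (190,262). The other lemon (275,305) and the lime (248,270) lie clear of it.

Emit:
jog_arm(
  twist=[
    [0,0,0],
    [0,0,0],
    [0,0,0],
    [0,0,0],
    [0,0,0],
    [0,0,0],
    [0,0,0],
    [0,0,0],
    [0,0,0],
    [0,0,0],
  ],
  slide=[
    [0,0,2],
    [0,0,2],
    [0,0,0],
    [0,0,0],
    [0,0,0],
    [0,0,0],
    [0,0,-2],
    [0,0,-3],
    [0,0,-4],
    [0,0,0],
  ],
  gripper=[0.3,0.3,0.3,0.72,0.72,0.72,0.72,0.72,0.75,1],
)

```text
clock: 16.63
tcp_pos: [617.2, 231.1, 378.2]
orientation: [1.0, -0.0, 0.007, -0.002]
ft_force: [1.3, -0.1, 0.7]
finger_gap: 0.794
grasp_force: 0.0
```

```bash
cat >> h.py <<'E'
def bowl(p,z=99):
    hsv=cv2.cvtColor(p['color'],cv2.COLOR_BGR2HSV)
    for n,lo,hi in(("lemon",(22,150,110),(33,255,255)),("lime",(36,120,50),(70,255,255))):
        m=cv2.inRange(hsv,lo,hi);k,l,s,c=cv2.connectedComponentsWithStats(m)
        for i in range(1,k):
            if s[i,4]>30: print("bowl-plane",n,s[i,4],at(p,*c[i],z).round())
E
python3 -c "
from h import *
p=robot.get_image('scene'); seg(p); bowl(p); o=robot.observe(); print(o['tcp_pos'])"
```

```text
lemon 229 px [151.  97.] mid [ 710. 1007.] axis 66 size [117. 141.]
lemon 106 px [231. 165.] mid [664. 296.] axis 45 size [56. 80.]
lemon 120 px [248. 165.] mid [715. 240.] axis 62 size [55. 79.]
lime 91 px [240. 157.] mid [732. 309.] axis 49 size [48. 75.]
lime 128 px [217. 213.] mid [448. 125.] axis 43 size [49. 65.]
bowl-plane lemon 229 [657. 892.  99.]
bowl-plane lemon 106 [615. 231.  99.]
bowl-plane lemon 120 [662. 179.  99.]
bowl-plane lime 91 [677. 242.  99.]
bowl-plane lime 128 [413.  70.  99.]
[616.54781059 230.91044315 375.2581373 ]
```

Emit:
jog_arm(
  twist=[
    [0,0,0],
    [0,0,0],
    [0,0,0],
    [0,0,0],
    [0,0,0],
    [0,0,0],
    [0,0,0],
    [0,0,0],
    [0,0,0],
    [0,0,0],
  ],
  slide=[
    [-2.8,1.8,0],
    [-2.8,1.8,0],
    [-2.8,1.8,0],
    [-2.8,1.8,0],
    [-2.8,1.8,0],
    [-2.8,1.8,0],
    [0,0,3.5],
    [0,0,3.5],
    [0,0,0],
    [0,0,0],
  ],
  gripper=[1,1,1,1,1,1,1,1,1,1],
)

```text
clock: 17.52
tcp_pos: [445.6, 122.2, 298.0]
orientation: [1.0, -0.0, -0.002, 0.0]
ft_force: [0.3, 1.3, 0.7]
finger_gap: 1.003
grasp_force: 0.0
```

```bash
python3 -c "
from h import *
p=robot.get_image('scene'); seg(p); o=robot.observe(); print(o['tcp_pos'])"
```

```text
lemon 138 px [230. 165.] mid [664. 298.] axis 36 size [60. 84.]
lemon 123 px [248. 166.] mid [715. 240.] axis 61 size [55. 80.]
lime 92 px [240. 157.] mid [732. 309.] axis 49 size [49. 74.]
lime 122 px [217. 214.] mid [447. 123.] axis 44 size [49. 62.]
[446.68876469 122.49049337 299.15478766]
```

Down 11.2, grip, lift.

Emit:
jog_arm(
  twist=[
    [0,0,0],
    [0,0,0],
    [0,0,0],
    [0,0,0],
    [0,0,0],
    [0,0,0],
    [0,0,0],
    [0,0,0],
    [0,0,0],
    [0,0,0],
  ],
  slide=[
    [0,0,3],
    [0,0,3.5],
    [0,0,3],
    [0,0,1.7],
    [0,0,0],
    [0,0,0],
    [0,0,0],
    [0,0,0],
    [0,0,0],
    [0,0,0],
  ],
  gripper=[1,1,1,1,1,0.3,0.3,0.3,0.3,0.3],
)

```text
clock: 18.4
tcp_pos: [447.0, 122.5, 187.8]
orientation: [1.0, -0.0, 0.001, -0.0]
ft_force: [0.1, 1.3, 0.2]
finger_gap: 0.66
grasp_force: 0.0
```

Emit:
jog_arm(
  twist=[
    [0,0,0],
    [0,0,0],
    [0,0,0],
    [0,0,0],
    [0,0,0],
    [0,0,0],
    [0,0,0],
    [0,0,0],
    [0,0,0],
  ],
  slide=[
    [0,0,0],
    [0,0,-1],
    [0,0,-3],
    [0,0,-3.5],
    [0,0,-3.5],
    [0,0,-3.5],
    [0,0,-3.5],
    [0,0,0],
    [0,0,0],
  ],
  gripper=[0.3,0.3,0.3,0.3,0.3,0.3,0.3,0.3,0.3],
)

```text
clock: 19.15
tcp_pos: [447.0, 122.5, 368.7]
orientation: [1.0, -0.0, 0.003, -0.0]
ft_force: [0.4, 0.0, 0.3]
finger_gap: 0.526
grasp_force: 30.0
```

Emit:
jog_arm(
  twist=[
    [0,0,0],
    [0,0,0],
    [0,0,0],
    [0,0,0],
    [0,0,0],
    [0,0,0],
    [0,0,0],
    [0,0,0],
    [0,0,0],
    [0,0,0],
  ],
  slide=[
    [3.3,-1.1,0],
    [3.3,-1.1,0],
    [3.3,-1.1,0],
    [3.3,-1.1,0],
    [3.3,-1.1,0],
    [3.3,-1.1,0],
    [3.3,-1.1,0],
    [3.3,-1.1,0],
    [0,0,2.5],
    [0,0,2.5],
  ],
  gripper=[0.3,0.3,0.3,0.3,0.3,0.3,0.3,0.3,0.3,0.3],
)

```text
clock: 19.98
tcp_pos: [712.5, 210.8, 314.6]
orientation: [1.0, -0.0, 0.001, -0.0]
ft_force: [-1.3, -0.9, -1.1]
finger_gap: 0.53
grasp_force: 30.0
```

Emit:
jog_arm(
  twist=[
    [0,0,0],
    [0,0,0],
    [0,0,0],
    [0,0,0],
    [0,0,0],
    [0,0,0],
    [0,0,0],
    [0,0,0],
    [0,0,0],
    [0,0,0],
  ],
  slide=[
    [0,0,2],
    [0,0,1.5],
    [0,0,0],
    [0,0,0],
    [0,0,0],
    [0,0,0],
    [0,0,0],
    [0,0,-2],
    [0,0,-3.5],
    [0,0,-3.5],
  ],
  gripper=[0.3,0.3,0.3,0.3,0.68,0.68,0.68,0.68,0.68,0.68],
)

```text
clock: 20.82
tcp_pos: [709.9, 210.1, 372.3]
orientation: [1.0, -0.0, -0.001, 0.0]
ft_force: [1.0, -0.2, 0.5]
finger_gap: 0.679
grasp_force: 0.0
```

```bash
python3 -c "
from h import *
p=robot.get_image('scene'); seg(p); bowl(p); o=robot.observe(); print(o['tcp_pos'],o['finger_gap']); cv2.imwrite('pics/s4.png',cv2.resize(p['color'][90:240,180:330],None,fx=4,fy=4,interpolation=2))"
```

```text
lemon 225 px [151.  97.] mid [ 710. 1006.] axis 65 size [116. 140.]
lemon 138 px [230. 164.] mid [665. 298.] axis 35 size [60. 84.]
lemon 123 px [248. 165.] mid [716. 240.] axis 57 size [55. 80.]
lime 183 px [246. 156.] mid [750. 294.] axis 144 size [ 74. 116.]
bowl-plane lemon 225 [657. 892.  99.]
bowl-plane lemon 138 [615. 233.  99.]
bowl-plane lemon 123 [663. 180.  99.]
bowl-plane lime 183 [693. 228.  99.]
[712.2931797  210.65102629 382.18688692] 0.6782054714113633
```

View pics/s4.png

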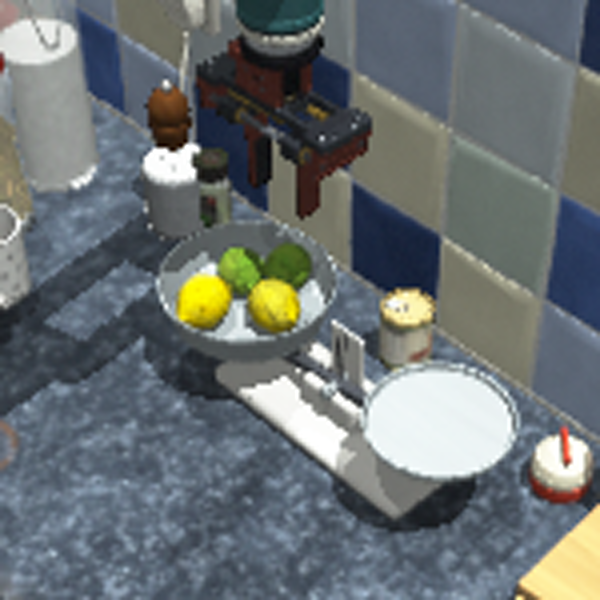

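All four fruits are in the bowl. Next is the handle.

Run:
```python
from h import *
p=robot.get_image('top'); c=p['color']; hsv=cv2.cvtColor(c,cv2.COLOR_BGR2HSV)
m=cv2.inRange(hsv,(8,70,120),(28,255,255)); m[:, :325]=0; m[240:]=0; m[:140]=0
k,l,s,_=cv2.connectedComponentsWithStats(m); i=1+s[1:,4].argmax(); print(s[i])
cn=max(cv2.findContours((l==i).astype('uint8'),0,2)[0],key=cv2.contourArea)
print("corners px",cv2.boxPoints(cv2.minAreaRect(cn)).round(1).tolist())
P=np.array([at(p,*q[0],78)[:2] for q in cn],np.float32); print(cv2.minAreaRect(P))
# handle: bright grey below the box front
h=((hsv[...,1]<60)&(hsv[...,2]>130)); h[:212]=0;h[232:]=0;h[:,:335]=0;h[:,420:]=0
ys,xs=np.nonzero(h); W=np.array([at(p,x,y,43)[:2] for x,y in zip(xs,ys)]); print(len(W)); 
b=W[W[:,0]<np.percentile(W[:,0],60)]; 
f=np.polyfit(W[:,1],W[:,0],1); print("all fit",f,W.min(0),W.max(0))
for y in range(-370,-240,10):
    w=W[(W[:,1]>y-5)&(W[:,1]<=y+5)]
    if len(w): print(y,len(w),w[:,0].min().round(),w[:,0].max().round(),end=' | ')
q=robot.get_image('scene')
cv2.imwrite('pics/h.png',np.vstack([cv2.resize(c[190:240,330:420],None,fx=6,fy=6,interpolation=2),cv2.resize(q['color'][235:285,300:390],None,fx=6,fy=6,interpolation=2)]))
```

```text
[ 333  145   80   69 4466]
corners px [[333.0, 213.0], [333.0, 145.0], [412.0, 145.0], [412.0, 213.0]]
((685.740966796875, -313.15899658203125), (225.89883422851562, 240.5005340576172), 3.903437376022339)
305
all fit [-5.28955476e-02  5.30133035e+02] [ 519.2889463  -472.64808895] [ 588.37819692 -209.70798838]
-370 21 540.0 580.0 | -360 12 540.0 550.0 | -350 12 539.0 549.0 | -340 12 538.0 549.0 | -330 12 538.0 548.0 | -320 18 537.0 550.0 | -310 19 520.0 562.0 | -300 22 520.0 549.0 | -290 24 519.0 564.0 | -280 35 535.0 574.0 | -270 5 537.0 544.0 |
```

View pics/h.png

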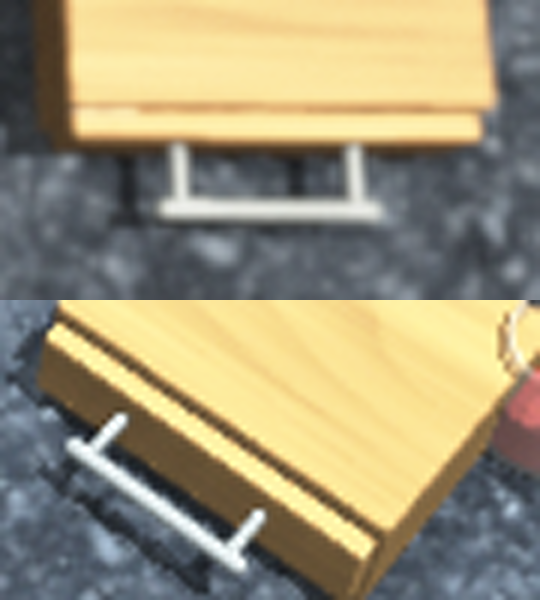

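The top view shows the bar from crop (162,210) to (380,210). The scene view, in the lower half, shows it from (72,445) to (242,565).

Run:
```python
from h import *
def f(n,ps,o):
    p=robot.get_image(n); E=[at(p,o[0]+(x+.5)/6-.5,o[1]+(y+.5)/6-.5,43) for x,y in ps]
    d=E[1]-E[0]; print(n,[e.round() for e in E],"mid",((E[0]+E[1])/2).round(1),"len",np.linalg.norm(d).round(),"ang",np.degrees(np.arctan2(d[0],-d[1])).round(1))
f('top',[(162,210),(380,210)],(330,190)); f('scene',[(72,145),(242,265)],(300,235))
f('top',[(75,120),(484,120)],(330,190))
o=robot.observe(); print(o['tcp_pos'])
```

```text
top [array([ 539., -272.,   43.]), array([ 546., -388.,   43.])] mid [ 542.5 -330.4   43. ] len 116.0 ang 3.9
scene [array([ 542., -269.,   43.]), array([ 550., -383.,   43.])] mid [ 546.  -325.9   43. ] len 114.0 ang 4.2
top [array([ 584., -226.,   43.]), array([ 599., -446.,   43.])] mid [ 591.8 -335.7   43. ] len 220.0 ang 3.9
[709.98300291 210.10939446 371.12867819]
```

Emit:
jog_arm(
  twist=[
    [0,0,0],
    [0,0,0],
    [0,0,0],
    [0,0,0],
    [0,0,0],
    [0,0,0],
    [0,0,0],
    [0,0,0],
    [0,0,0],
    [0,0,0],
  ],
  slide=[
    [-1.1,3.6,0],
    [-1.1,3.6,0],
    [-1.1,3.6,0],
    [-1.1,3.6,0],
    [-1.1,3.6,0],
    [-1.1,3.6,0],
    [-1.1,3.6,0],
    [-1.1,3.6,0],
    [-1.1,3.6,0],
    [-1.1,3.6,0],
  ],
  gripper=[0.7,0.7,0.7,0.7,0.7,0.7,0.7,0.5,0.5,0.5],
)

```text
clock: 21.95
tcp_pos: [598.8, -151.1, 370.0]
orientation: [1.0, -0.0, -0.001, -0.0]
ft_force: [0.1, -0.4, -0.3]
finger_gap: 0.521
grasp_force: 0.0
```

Emit:
jog_arm(
  twist=[
    [0,0,0],
    [0,0,0],
    [0,0,0],
    [0,0,0],
    [0,0,0],
    [0,0,-7],
    [0,0,-7],
    [0,0,-7],
    [0,0,-7],
    [0,0,-7],
  ],
  slide=[
    [-1.1,3.6,0],
    [-1.1,3.6,0],
    [-1.1,3.6,0],
    [-1.2,3.6,0],
    [-1.2,3.5,0],
    [0,0,0],
    [0,0,0],
    [0,0,0],
    [0,0,0],
    [0,0,0],
  ],
  gripper=[0.3,0.3,0.3,0.3,0.3,0.3,0.3,0.3,0.3,0.3],
)

```text
clock: 22.78
tcp_pos: [542.5, -328.5, 369.8]
orientation: [0.953, 0.303, -0.001, -0.001]
ft_force: [0.4, 0.4, 0.2]
finger_gap: 0.299
grasp_force: 0.0
```

Emit:
jog_arm(
  twist=[
    [0,0,-7],
    [0,0,-7],
    [0,0,-7],
    [0,0,-7],
    [0,0,-7],
    [0,0,-7],
    [0,0,-7],
    [0,0,-7],
    [0,0,-2.9],
    [0,0,0],
  ],
  slide=[
    [0,0,0],
    [0,0,0],
    [0,0,0],
    [0,0,0],
    [0,0,0],
    [0,0,0],
    [0,0,0],
    [0,0,0],
    [0,0,0],
    [0,0,0],
  ],
  gripper=[0.3,0.3,0.3,0.3,0.3,0.3,0.3,0.3,0.3,0.3],
)

```text
clock: 23.62
tcp_pos: [542.6, -328.3, 370.0]
orientation: [0.682, 0.731, -0.0, -0.002]
ft_force: [-0.3, -0.6, -0.6]
finger_gap: 0.303
grasp_force: 0.0
```

Emit:
jog_arm(
  twist=[
    [0,0,0],
    [0,0,0],
    [0,0,0],
    [0,0,0],
    [0,0,0],
    [0,0,0],
    [0,0,0],
    [0,0,0],
    [0,0,0],
    [0,0,0],
  ],
  slide=[
    [0,0.2,3],
    [0,0,3.5],
    [0,0,2.5],
    [0,0,1.5],
    [0,0,1.5],
    [0,0,1.5],
    [0,0,1.5],
    [0,0,1.4],
    [0,0,0],
    [0,0,0],
  ],
  gripper=[0.3,0.3,0.3,0.3,0.3,0.3,0.3,0.3,0.3,0.3],
)

```text
clock: 24.45
tcp_pos: [544.4, -328.0, 206.3]
orientation: [0.683, 0.73, -0.0, -0.002]
ft_force: [-0.9, -0.6, -0.2]
finger_gap: 0.296
grasp_force: 0.0
```

Emit:
jog_arm(
  twist=[
    [0,0,0],
    [0,0,0],
    [0,0,0],
    [0,0,0],
    [0,0,0],
  ],
  slide=[
    [0,0,0],
    [0,0,0],
    [0,0,0],
    [0,0,0],
    [0,0,0],
  ],
  gripper=[0,0,0,0,0],
)

```text
clock: 24.87
tcp_pos: [544.5, -328.8, 208.5]
orientation: [0.683, 0.731, -0.001, -0.0]
ft_force: [-4.3, -1.2, 4.4]
finger_gap: 0.115
grasp_force: 30.0
```

Emit:
jog_arm(
  twist=[
    [0,0,0],
    [0,0,0],
    [0,0,0],
    [0,0,0],
    [0,0,0],
    [0,0,0],
    [0,0,0],
    [0,0,0],
    [0,0,0],
    [0,0,0],
  ],
  slide=[
    [0,-1,0],
    [0,-2,0],
    [0,-2,0],
    [0,-2,0],
    [0,-2,0],
    [0,-2,0],
    [0,-1,0],
    [0,-1,0],
    [0,-0.5,0],
    [0,0,0],
  ],
  gripper=[0,0,0,0,0,0,0,0,0,0],
)

```text
clock: 25.7
tcp_pos: [410.4, -337.1, 208.5]
orientation: [0.684, 0.73, 0.001, 0.001]
ft_force: [2.5, 6.6, 6.0]
finger_gap: 0.116
grasp_force: 30.0
```

Emit:
jog_arm(
  twist=[
    [0,0,0],
    [0,0,0],
    [0,0,0],
  ],
  slide=[
    [0,-0.2,0],
    [0,0,0],
    [0,0,0],
  ],
  gripper=[0,0,0],
)

```text
clock: 25.95
tcp_pos: [410.0, -337.1, 208.5]
orientation: [0.684, 0.73, 0.002, 0.002]
ft_force: [9.4, 8.0, 5.0]
finger_gap: 0.118
grasp_force: 30.0
```

Emit:
jog_arm(
  twist=[
    [0,0,0],
    [0,0,0],
    [0,0,0],
    [0,0,0],
    [0,0,0],
    [0,0,0],
    [0,0,0],
    [0,0,0],
    [0,0,0],
    [0,0,0],
  ],
  slide=[
    [0,0.1,0],
    [0,0,0],
    [0,0,0],
    [0,0,0],
    [0,0,-1],
    [0,0,-2],
    [0,0,-3.5],
    [0,0,-3.5],
    [0,0,-3.5],
    [0,0,-2.5],
  ],
  gripper=[0.3,0.3,0.3,0.3,0.3,0.3,0.3,0.3,0.3,0.3],
)

```text
clock: 26.78
tcp_pos: [409.5, -338.0, 371.4]
orientation: [0.683, 0.73, -0.0, 0.002]
ft_force: [-0.6, -1.0, -0.5]
finger_gap: 0.304
grasp_force: 0.0
```

Emit:
jog_arm(
  twist=[
    [0,0,0],
    [0,0,0],
    [0,0,0],
    [0,0,0],
    [0,0,0],
    [0,0,0],
    [0,0,0],
  ],
  slide=[
    [3.5,0,0],
    [3.5,0,0],
    [3.5,0,0],
    [3.5,0,0],
    [3.5,0,0],
    [0,0,0],
    [0,0,0],
  ],
  gripper=[0.3,0.3,0.3,0.3,0.3,0.3,0.3],
)

```text
clock: 27.37
tcp_pos: [397.1, -161.7, 368.3]
orientation: [0.682, 0.732, -0.0, 0.0]
ft_force: [-0.6, -1.3, 0.3]
finger_gap: 0.303
grasp_force: 0.0
```

Run:
```python
from h import *
for n in('top','scene'):
    p=robot.get_image(n)
    a=proj(p,[[500,-340,30]])[0].round().astype(int); print(n,a)
    y0,x0=a[1]-32,a[0]-45
    cv2.imwrite(f'pics/w_{n}.png',cv2.resize(p['color'][y0:y0+64,x0:x0+90],None,fx=8,fy=8,interpolation=2))
    for t in('weight_100a','weight_50'):
        for r in robot.spot_in(p,t)[:5]:
            e=r['extent']; print(t,round(r['confidence'],2),np.round(e,1),at(p,(e[0]+e[2])/2,(e[1]+e[3])/2,37).round())
    print((x0,y0)); seg(p) if n=='top' else 0; 
print(robot.observe()['tcp_pos'])
```

```text
top [377 239]
weight_100a 0.61 [343.4 207.7 405.9 239.4] [ 547. -332.   37.]
weight_50 0.67 [238.7 136.  257.9 160. ] [777.  92.  37.]
(np.int64(332), np.int64(207))
lemon 102 px [218. 176.] mid [675. 186.] axis 84 size [48. 78.]
lemon 163 px [201. 189.] mid [627. 240.] axis 6 size [51. 81.]
lime 344 px [205. 164.] mid [715. 236.] axis 145 size [ 54. 114.]
scene [319 282]
weight_100a 0.59 [330.4 280.4 342.6 292.4] [ 524. -391.   37.]
weight_50 0.61 [171.3 152.2 188.6 170.4] [511. 457.  37.]
weight_50 0.51 [279.8 239.4 358.3 316.4] [ 507. -332.   37.]
(np.int64(274), np.int64(250))
[ 397.95554749 -164.26872453  367.76288198]
```

View pics/w_top.png

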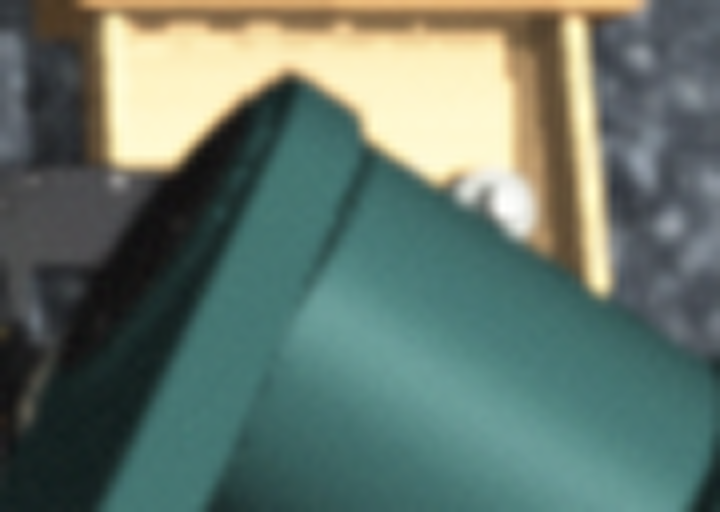

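View pics/w_scene.png

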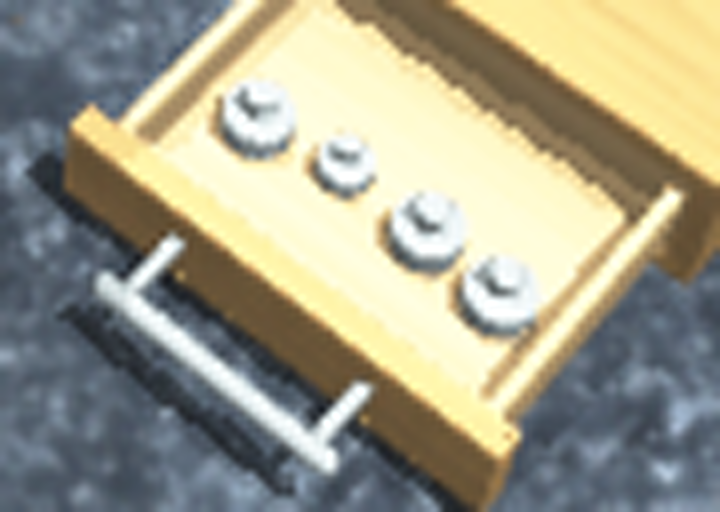

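The scene picture shows the weights in the open drawer. From the left the knobs are at crop (258,100) 100 g, (345,148) 50 g, (430,208) 100 g and (502,272) 100 g.

Run:
```python
from h import *
p=robot.get_image('scene')
for n,k,b in(("A",(258,98),(257,122)),("50",(345,148),(344,168)),("B",(430,207),(426,234)),("C",(502,272),(499,297))):
    f=lambda q,z: at(p,274+(q[0]+.5)/8-.5,250+(q[1]+.5)/8-.5,z)[:2].round(1)
    print(n,f(k,49),f(b,34))
```

```text
A [ 515.4 -265.6] [ 514.3 -267.8]
50 [ 523.2 -306.5] [ 523.7 -307.6]
B [ 526.9 -348.3] [ 524.2 -350.9]
C [ 524.6 -386.9] [ 523.1 -389.4]
```

Emit:
jog_arm(
  twist=[
    [0,0,0],
    [0,0,0],
    [0,0,0],
    [0,0,0],
    [0,0,0],
    [0,0,0],
    [0,0,0],
    [0,0,0],
    [0,0,0],
    [0,0,0],
  ],
  slide=[
    [-2.3,2.1,0],
    [-2.3,2.2,0],
    [-2.2,2.1,0],
    [-2.2,2.2,0],
    [-2.3,2.1,0],
    [0,0,3],
    [0,0,3],
    [0,0,3],
    [0,0,0],
    [0,0,0],
  ],
  gripper=[0.6,0.6,0.6,0.6,0.6,0.6,0.6,0.6,0.6,0.6],
)

```text
clock: 28.55
tcp_pos: [511.3, -268.8, 276.3]
orientation: [0.683, 0.73, -0.0, -0.002]
ft_force: [-0.8, -0.0, 0.7]
finger_gap: 0.599
grasp_force: 0.0
```

```bash
cat >> h.py <<'E'
def to(x,y,z):
    o=robot.observe(); d=R.from_quat(o['orientation']).inv().apply(np.array([x,y,z])-o['tcp_pos'])/10; print("at",o['tcp_pos'].round(1),"slide cm",d.round(2),"gap",round(o['finger_gap'],3),"F",o['ft_force'].round(1))
E
python3 -c "
from h import *
p=robot.get_image('top'); cv2.imwrite('pics/t5.png',p['color'])
to(513,-269,206)"
```

```text
at [ 512.1 -269.1  277.9] slide cm [0.01 0.09 7.19] gap 0.6 F [ 0.3 -0.1 -0.8]
```

Emit:
jog_arm(
  twist=[
    [0,0,0],
    [0,0,0],
    [0,0,0],
    [0,0,0],
    [0,0,0],
    [0,0,0],
    [0,0,0],
    [0,0,0],
    [0,0,0],
    [0,0,0],
  ],
  slide=[
    [0,0.1,2],
    [0,0,2],
    [0,0,1.5],
    [0,0,1],
    [0,0,0.6],
    [0,0,0],
    [0,0,0],
    [0,0,0],
    [0,0,0],
    [0,0,0],
  ],
  gripper=[0.6,0.6,0.6,0.6,0.6,0.6,0.2,0.2,0.2,0.2],
)

```text
clock: 29.43
tcp_pos: [513.7, -268.9, 207.7]
orientation: [0.683, 0.731, 0.0, 0.001]
ft_force: [0.9, 1.2, 4.4]
finger_gap: 0.349
grasp_force: 30.1
```

Emit:
jog_arm(
  twist=[
    [0,0,0],
    [0,0,0],
    [0,0,0],
    [0,0,0],
    [0,0,0],
    [0,0,0],
    [0,0,0],
    [0,0,0],
    [0,0,0],
    [0,0,0],
  ],
  slide=[
    [0,0,0],
    [0,0,0],
    [0,0,-1],
    [0,0,-3],
    [0,0,-3],
    [0,0,-3],
    [0,0,-3],
    [0,0,-1],
    [0,0,0],
    [0,0,0],
  ],
  gripper=[0.2,0.2,0.2,0.2,0.2,0.2,0.2,0.2,0.2,0.2],
)

```text
clock: 30.27
tcp_pos: [512.7, -268.4, 346.4]
orientation: [0.683, 0.731, -0.0, -0.0]
ft_force: [0.5, -0.2, -1.2]
finger_gap: 0.353
grasp_force: 30.0
```

```bash
python3 -c "
from h import *
to(654,-22,345)"
```

```text
at [ 512.7 -268.4  346.4] slide cm [23.63 15.76  0.14] gap 0.353 F [ 0.5 -0.2 -1.2]
```

Emit:
jog_arm(
  twist=[
    [0,0,0],
    [0,0,0],
    [0,0,0],
    [0,0,0],
    [0,0,0],
    [0,0,0],
    [0,0,0],
    [0,0,0],
    [0,0,0],
    [0,0,0],
  ],
  slide=[
    [2.9,1.9,0],
    [2.9,1.9,0],
    [3,2,0],
    [3,2,0],
    [3,2,0],
    [3,2,0],
    [2.9,2,0],
    [2.9,2,0],
    [0,0,2],
    [0,0,0],
  ],
  gripper=[0.2,0.2,0.2,0.2,0.2,0.2,0.2,0.2,0.2,0.2],
)

```text
clock: 31.1
tcp_pos: [653.4, -20.2, 320.9]
orientation: [0.682, 0.732, -0.003, -0.004]
ft_force: [-1.6, -0.6, -2.0]
finger_gap: 0.348
grasp_force: 30.0
```

```bash
python3 -c "
from h import *
p=robot.get_image('scene'); p=robot.get_image('scene'); to(654,-22,294)
cv2.imwrite('pics/s6.png',cv2.resize(p['color'][130:230,230:330],None,fx=6,fy=6,interpolation=2))"
```

```text
at [653.3 -22.3 323.5] slide cm [0.03 0.09 2.95] gap 0.348 F [ 0.2 -0.3 -1. ]
```

View pics/s6.png

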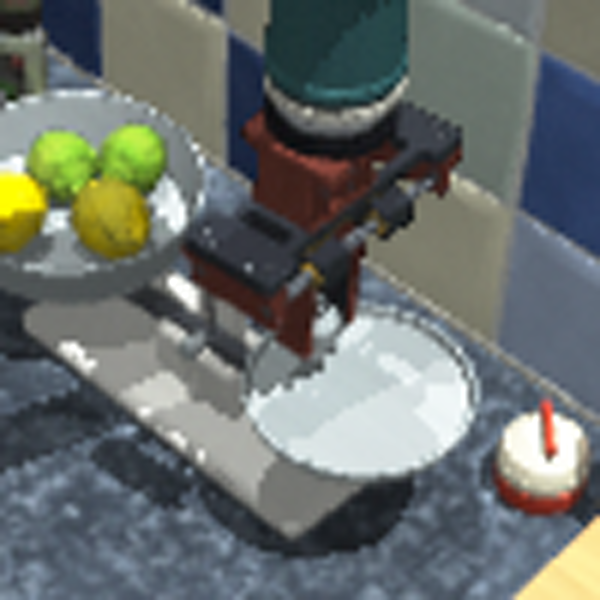

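The weight hangs over the left part of the plate, around crop (325,325), so I lower it there.

Emit:
jog_arm(
  twist=[
    [0,0,0],
    [0,0,0],
    [0,0,0],
    [0,0,0],
    [0,0,0],
  ],
  slide=[
    [0,0,1.2],
    [0,0,1],
    [0,0,0.5],
    [0,0,0.2],
    [0,0,0],
  ],
  gripper=[0.2,0.2,0.2,0.2,0.2],
)

```text
clock: 31.62
tcp_pos: [654.3, -23.0, 296.8]
orientation: [0.683, 0.73, -0.001, -0.001]
ft_force: [-0.1, 0.1, -1.6]
finger_gap: 0.347
grasp_force: 30.0
```

```bash
python3 -c "
from h import *
to(654,-22,293)"
```

```text
at [654.3 -23.  296.8] slide cm [ 0.1  -0.02  0.38] gap 0.347 F [-0.1  0.1 -1.6]
```

Emit:
jog_arm(
  twist=[
    [0,0,0],
    [0,0,0],
    [0,0,0],
  ],
  slide=[
    [0,0,0.2],
    [0,0,0.2],
    [0,0,0],
  ],
  gripper=[0.2,0.2,0.2],
)

```text
clock: 31.87
tcp_pos: [654.8, -22.5, 293.7]
orientation: [0.683, 0.731, 0.0, 0.0]
ft_force: [0.6, 0.0, -1.4]
finger_gap: 0.353
grasp_force: 30.0
```

Emit:
jog_arm(
  twist=[
    [0,0,0],
    [0,0,0],
    [0,0,0],
    [0,0,0],
    [0,0,0],
    [0,0,0],
    [0,0,0],
    [0,0,0],
    [0,0,0],
    [0,0,0],
  ],
  slide=[
    [0,0,0],
    [0,0,0],
    [0,0,0],
    [0,0,0],
    [0,0,-1],
    [0,0,-2],
    [0,0,-3],
    [0,0,0],
    [0,0,0],
    [0,0,0],
  ],
  gripper=[0.5,0.5,0.5,0.5,0.5,0.5,0.5,0.6,0.6,0.6],
)

```text
clock: 32.7
tcp_pos: [654.6, -22.4, 354.0]
orientation: [0.683, 0.731, 0.0, 0.0]
ft_force: [1.2, 0.6, 0.2]
finger_gap: 0.597
grasp_force: 0.0
```

```bash
python3 -c "
from h import *
p=robot.get_image('scene'); to(524,-351.5,280); seg(p)
print([ (round(r['confidence'],2),np.round(r['extent'])) for r in robot.spot_in(p,'weight_100a')])
cv2.imwrite('pics/s7.png',np.hstack([cv2.resize(p['color'][170:230,260:320],None,fx=6,fy=6,interpolation=2),cv2.resize(p['color'][250:310,275:335],None,fx=6,fy=6,interpolation=2)]))"
```

```text
at [654.3 -22.4 353.2] slide cm [-31.96 -15.21   7.33] gap 0.601 F [ 0.1  0.4 -0.2]
lemon 215 px [151.  97.] mid [ 710. 1005.] axis 60 size [112. 141.]
lemon 130 px [230. 164.] mid [665. 300.] axis 32 size [57. 83.]
lemon 115 px [248. 165.] mid [716. 242.] axis 54 size [56. 76.]
lime 191 px [246. 156.] mid [751. 293.] axis 144 size [ 75. 117.]
[]
```

View pics/s7.png

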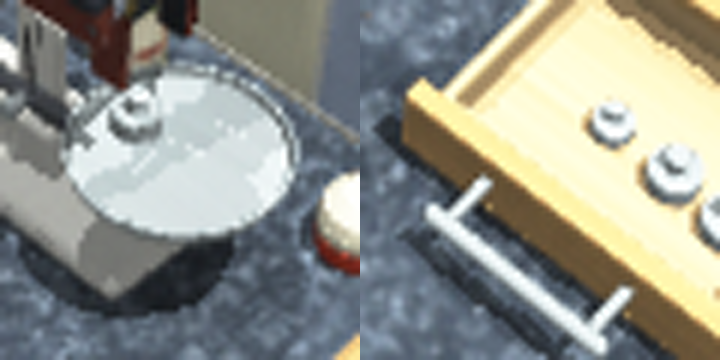

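The first weight stands upright on the plate at crop (135,112), and the other three are still in place in the drawer.

Emit:
jog_arm(
  twist=[
    [0,0,0],
    [0,0,0],
    [0,0,0],
    [0,0,0],
    [0,0,0],
    [0,0,0],
    [0,0,0],
    [0,0,0],
    [0,0,0],
    [0,0,0],
  ],
  slide=[
    [-3.2,-1.5,0],
    [-3.2,-1.5,0],
    [-3.2,-1.5,0],
    [-3.2,-1.5,0],
    [-3.2,-1.5,0],
    [-3.2,-1.5,0],
    [-3.2,-1.6,0],
    [-3.2,-1.6,0],
    [-3.2,-1.5,0],
    [-3.2,-1.5,0],
  ],
  gripper=[0.6,0.6,0.6,0.6,0.6,0.6,0.6,0.6,0.6,0.6],
)

```text
clock: 33.63
tcp_pos: [523.4, -353.2, 352.4]
orientation: [0.683, 0.731, -0.0, -0.001]
ft_force: [1.3, -0.4, 0.4]
finger_gap: 0.599
grasp_force: 0.0
```

Emit:
jog_arm(
  twist=[
    [0,0,0],
    [0,0,0],
    [0,0,0],
    [0,0,0],
    [0,0,0],
    [0,0,0],
  ],
  slide=[
    [0,0,2.5],
    [0,0,2.5],
    [0,0,2.5],
    [0,0,0],
    [0,0,0],
    [0,0,0],
  ],
  gripper=[0.6,0.6,0.6,0.6,0.6,0.6],
)

```text
clock: 34.13
tcp_pos: [525.0, -352.0, 279.1]
orientation: [0.683, 0.731, -0.0, -0.0]
ft_force: [0.1, -0.7, 0.2]
finger_gap: 0.6
grasp_force: 0.0
```

```bash
python3 -c "
from h import *
to(524,-351.5,206.5)"
```

```text
at [ 525.  -352.   279.1] slide cm [ 0.06 -0.09  7.26] gap 0.6 F [ 0.1 -0.7  0.2]
```

Emit:
jog_arm(
  twist=[
    [0,0,0],
    [0,0,0],
    [0,0,0],
    [0,0,0],
    [0,0,0],
    [0,0,0],
    [0,0,0],
    [0,0,0],
    [0,0,0],
    [0,0,0],
  ],
  slide=[
    [0,-0.1,2],
    [0,0,2],
    [0,0,1.5],
    [0,0,1],
    [0,0,0.7],
    [0,0,0],
    [0,0,0],
    [0,0,0],
    [0,0,0],
    [0,0,0],
  ],
  gripper=[0.6,0.6,0.6,0.6,0.6,0.6,0.2,0.2,0.2,0.2],
)

```text
clock: 34.97
tcp_pos: [524.2, -352.4, 207.7]
orientation: [0.683, 0.731, 0.0, 0.001]
ft_force: [0.6, 1.2, 3.0]
finger_gap: 0.348
grasp_force: 30.0
```

Emit:
jog_arm(
  twist=[
    [0,0,0],
    [0,0,0],
    [0,0,0],
    [0,0,0],
    [0,0,0],
    [0,0,0],
    [0,0,0],
    [0,0,0],
    [0,0,0],
    [0,0,0],
  ],
  slide=[
    [0,0,0],
    [0,0,0],
    [0,0,-1],
    [0,0,-3],
    [0,0,-3],
    [0,0,-3],
    [0,0,-3],
    [0,0,-2],
    [0,0,0],
    [0,0,0],
  ],
  gripper=[0.2,0.2,0.2,0.2,0.2,0.2,0.2,0.2,0.2,0.2],
)

```text
clock: 35.8
tcp_pos: [523.7, -352.1, 357.9]
orientation: [0.683, 0.731, -0.0, 0.001]
ft_force: [0.8, 0.3, -0.8]
finger_gap: 0.349
grasp_force: 30.0
```

```bash
python3 -c "
from h import *
to(654,-93,345)"
```

```text
at [ 523.7 -352.1  357.9] slide cm [24.98 14.75  1.27] gap 0.349 F [ 0.8  0.3 -0.8]
```

Emit:
jog_arm(
  twist=[
    [0,0,0],
    [0,0,0],
    [0,0,0],
    [0,0,0],
    [0,0,0],
    [0,0,0],
    [0,0,0],
    [0,0,0],
    [0,0,0],
    [0,0,0],
  ],
  slide=[
    [3.1,1.8,0],
    [3.1,1.8,0],
    [3.1,1.8,0],
    [3.1,1.8,0],
    [3.1,1.9,0],
    [3.1,1.9,0],
    [3.2,1.9,0],
    [3.2,1.9,0],
    [0,0,0],
    [0,0,0],
  ],
  gripper=[0.2,0.2,0.2,0.2,0.2,0.2,0.2,0.2,0.2,0.2],
)

```text
clock: 36.63
tcp_pos: [654.3, -90.5, 354.2]
orientation: [0.682, 0.732, -0.001, -0.002]
ft_force: [-0.1, -0.0, -0.1]
finger_gap: 0.351
grasp_force: 30.0
```

Emit:
jog_arm(
  twist=[
    [0,0,0],
    [0,0,0],
    [0,0,0],
    [0,0,0],
    [0,0,0],
    [0,0,0],
  ],
  slide=[
    [0,0,2],
    [0,0,2],
    [0,0,1],
    [0,0,0.6],
    [0,0,0],
    [0,0,0],
  ],
  gripper=[0.2,0.2,0.2,0.2,0.2,0.2],
)

```text
clock: 37.13
tcp_pos: [654.3, -93.3, 300.5]
orientation: [0.683, 0.73, -0.0, -0.0]
ft_force: [-0.1, 0.3, -0.9]
finger_gap: 0.349
grasp_force: 30.0
```

```bash
python3 -c "
from h import *
to(654,-93,293)"
```

```text
at [654.3 -93.3 300.5] slide cm [ 0.04 -0.03  0.75] gap 0.349 F [-0.1  0.3 -0.9]
```

Emit:
jog_arm(
  twist=[
    [0,0,0],
    [0,0,0],
    [0,0,0],
    [0,0,0],
  ],
  slide=[
    [0,0,0.4],
    [0,0,0.3],
    [0,0,0],
    [0,0,0],
  ],
  gripper=[0.2,0.2,0.2,0.2],
)

```text
clock: 37.47
tcp_pos: [654.5, -92.6, 293.9]
orientation: [0.683, 0.731, 0.0, 0.0]
ft_force: [-0.0, -0.2, -0.7]
finger_gap: 0.348
grasp_force: 30.0
```

Emit:
jog_arm(
  twist=[
    [0,0,0],
    [0,0,0],
    [0,0,0],
    [0,0,0],
    [0,0,0],
    [0,0,0],
    [0,0,0],
    [0,0,0],
    [0,0,0],
    [0,0,0],
  ],
  slide=[
    [0,0,0],
    [0,0,0],
    [0,0,0],
    [0,0,0],
    [0,0,-1],
    [0,0,-2],
    [0,0,-3],
    [0,0,0],
    [0,0,0],
    [0,0,0],
  ],
  gripper=[0.5,0.5,0.5,0.5,0.5,0.5,0.5,0.6,0.6,0.6],
)

```text
clock: 38.3
tcp_pos: [654.4, -92.5, 354.0]
orientation: [0.683, 0.731, 0.0, 0.0]
ft_force: [0.1, -0.2, -1.0]
finger_gap: 0.599
grasp_force: 0.0
```

```bash
python3 -c "
from h import *
p=robot.get_image('scene'); to(522.5,-391,280)
cv2.imwrite('pics/s8.png',np.hstack([cv2.resize(p['color'][170:230,260:320],None,fx=6,fy=6,interpolation=2),cv2.resize(p['color'][250:310,285:345],None,fx=6,fy=6,interpolation=2)]))"
```

```text
at [654.1 -92.5 353.2] slide cm [-28.9  -15.13   7.33] gap 0.604 F [ 0.2 -0.1 -0.1]
```

View pics/s8.png

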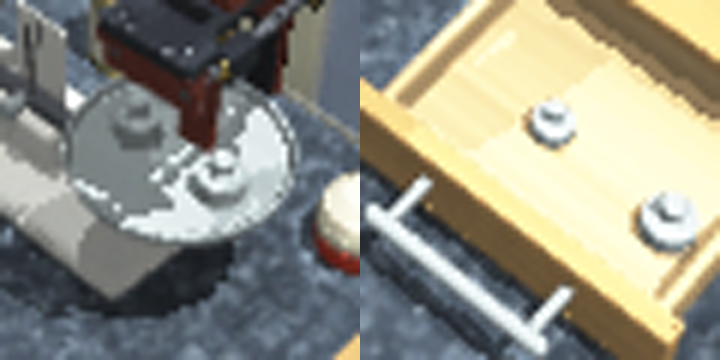

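Two weights stand on the plate, at crop (137,118) and (218,175). The 50 g and the last 100 g are in the drawer at (550,118) and (668,212).

Emit:
jog_arm(
  twist=[
    [0,0,0],
    [0,0,0],
    [0,0,0],
    [0,0,0],
    [0,0,0],
    [0,0,0],
    [0,0,0],
    [0,0,0],
    [0,0,0],
    [0,0,0],
  ],
  slide=[
    [-3.2,-1.7,0],
    [-3.2,-1.7,0],
    [-3.2,-1.7,0],
    [-3.2,-1.7,0],
    [-3.2,-1.7,0],
    [-3.2,-1.7,0],
    [-3.2,-1.6,0],
    [-3.2,-1.6,0],
    [-3.3,-1.7,0],
    [0,0,0],
  ],
  gripper=[0.6,0.6,0.6,0.6,0.6,0.6,0.6,0.6,0.6,0.6],
)

```text
clock: 39.18
tcp_pos: [520.5, -396.6, 352.3]
orientation: [0.684, 0.729, -0.002, -0.0]
ft_force: [0.6, 0.1, -0.1]
finger_gap: 0.603
grasp_force: 0.0
```

Emit:
jog_arm(
  twist=[
    [0,0,0],
    [0,0,0],
    [0,0,0],
    [0,0,0],
    [0,0,0],
    [0,0,0],
  ],
  slide=[
    [0,0,2.5],
    [0,0,2.5],
    [0,0,2.5],
    [0,0,0],
    [0,0,0],
    [0,0,0],
  ],
  gripper=[0.6,0.6,0.6,0.6,0.6,0.6],
)

```text
clock: 39.68
tcp_pos: [523.7, -391.0, 279.1]
orientation: [0.683, 0.731, -0.0, -0.0]
ft_force: [0.4, 0.6, -0.2]
finger_gap: 0.6
grasp_force: 0.0
```

```bash
python3 -c "
from h import *
to(522.5,-391,206.5)"
```

```text
at [ 523.7 -391.   279.1] slide cm [ 0.01 -0.12  7.26] gap 0.6 F [ 0.4  0.6 -0.2]
```

Emit:
jog_arm(
  twist=[
    [0,0,0],
    [0,0,0],
    [0,0,0],
    [0,0,0],
    [0,0,0],
    [0,0,0],
    [0,0,0],
    [0,0,0],
    [0,0,0],
    [0,0,0],
  ],
  slide=[
    [0,-0.1,2],
    [0,0,2],
    [0,0,1.5],
    [0,0,1],
    [0,0,0.7],
    [0,0,0],
    [0,0,0],
    [0,0,0],
    [0,0,0],
    [0,0,0],
  ],
  gripper=[0.6,0.6,0.6,0.6,0.6,0.6,0.2,0.2,0.2,0.2],
)

```text
clock: 40.52
tcp_pos: [522.8, -391.6, 207.8]
orientation: [0.683, 0.731, 0.0, 0.001]
ft_force: [0.1, 0.5, 2.4]
finger_gap: 0.349
grasp_force: 30.0
```

Emit:
jog_arm(
  twist=[
    [0,0,0],
    [0,0,0],
    [0,0,0],
    [0,0,0],
    [0,0,0],
    [0,0,0],
    [0,0,0],
    [0,0,0],
    [0,0,0],
    [0,0,0],
  ],
  slide=[
    [0,0,0],
    [0,0,0],
    [0,0,-1],
    [0,0,-3],
    [0,0,-3],
    [0,0,-3],
    [0,0,-3],
    [0,0,-2],
    [0,0,0],
    [0,0,0],
  ],
  gripper=[0.2,0.2,0.2,0.2,0.2,0.2,0.2,0.2,0.2,0.2],
)

```text
clock: 41.35
tcp_pos: [522.4, -391.3, 358.0]
orientation: [0.683, 0.731, -0.0, 0.001]
ft_force: [-0.2, 0.7, -1.7]
finger_gap: 0.347
grasp_force: 30.0
```

```bash
python3 -c "
from h import *
to(654,-57.5,345)"
```

```text
at [ 522.4 -391.3  358. ] slide cm [32.42 15.38  1.26] gap 0.347 F [-0.2  0.7 -1.7]
```

Emit:
jog_arm(
  twist=[
    [0,0,0],
    [0,0,0],
    [0,0,0],
    [0,0,0],
    [0,0,0],
    [0,0,0],
    [0,0,0],
    [0,0,0],
    [0,0,0],
    [0,0,0],
  ],
  slide=[
    [3.2,1.7,0],
    [3.2,1.7,0],
    [3.2,1.7,0],
    [3.2,1.7,0],
    [3.3,1.7,0],
    [3.3,1.7,0],
    [3.3,1.8,0],
    [3.2,1.8,0],
    [3.2,1.8,0],
    [3.2,1.8,0],
  ],
  gripper=[0.2,0.2,0.2,0.2,0.2,0.2,0.2,0.2,0.2,0.2],
)

```text
clock: 42.18
tcp_pos: [673.7, -55.3, 354.0]
orientation: [0.683, 0.731, -0.001, -0.002]
ft_force: [0.8, -0.6, -0.4]
finger_gap: 0.353
grasp_force: 30.0
```

Emit:
jog_arm(
  twist=[
    [0,0,0],
    [0,0,0],
    [0,0,0],
    [0,0,0],
    [0,0,0],
    [0,0,0],
    [0,0,0],
  ],
  slide=[
    [0,0,0],
    [0,0,2],
    [0,0,2],
    [0,0,1],
    [0,0,0.5],
    [0,0,0],
    [0,0,0],
  ],
  gripper=[0.2,0.2,0.2,0.2,0.2,0.2,0.2],
)

```text
clock: 42.77
tcp_pos: [674.0, -57.6, 301.3]
orientation: [0.683, 0.73, -0.0, -0.0]
ft_force: [0.6, 0.0, -0.5]
finger_gap: 0.35
grasp_force: 30.0
```

```bash
python3 -c "
from h import *
to(674,-57.5,290)"
```

```text
at [674.  -57.6 301.3] slide cm [ 0.01 -0.    1.13] gap 0.35 F [ 0.6  0.  -0.5]
```

Emit:
jog_arm(
  twist=[
    [0,0,0],
    [0,0,0],
    [0,0,0],
    [0,0,0],
    [0,0,0],
  ],
  slide=[
    [0,0,0.5],
    [0,0,0.4],
    [0,0,0.2],
    [0,0,0],
    [0,0,0],
  ],
  gripper=[0.2,0.2,0.2,0.2,0.2],
)

```text
clock: 43.18
tcp_pos: [674.1, -57.2, 290.7]
orientation: [0.683, 0.731, -0.0, 0.0]
ft_force: [0.8, 0.1, -0.3]
finger_gap: 0.351
grasp_force: 30.0
```

Emit:
jog_arm(
  twist=[
    [0,0,0],
    [0,0,0],
    [0,0,0],
    [0,0,0],
    [0,0,0],
    [0,0,0],
    [0,0,0],
    [0,0,0],
    [0,0,0],
    [0,0,0],
  ],
  slide=[
    [0,0,0],
    [0,0,0],
    [0,0,0],
    [0,0,0],
    [0,0,-1],
    [0,0,-2],
    [0,0,-3],
    [0,0,0],
    [0,0,0],
    [0,0,0],
  ],
  gripper=[0.5,0.5,0.5,0.5,0.5,0.5,0.5,0.5,0.5,0.5],
)

```text
clock: 44.02
tcp_pos: [674.0, -57.1, 351.0]
orientation: [0.683, 0.731, 0.0, 0.0]
ft_force: [-0.1, 0.2, -0.0]
finger_gap: 0.499
grasp_force: 0.0
```

```bash
python3 -c "
from h import *
to(410,-337,356)"
```

```text
at [674.  -57.1 351. ] slide cm [-26.14 -28.23  -0.5 ] gap 0.499 F [-0.1  0.2 -0. ]
```

Emit:
jog_arm(
  twist=[
    [0,0,0],
    [0,0,0],
    [0,0,0],
    [0,0,0],
    [0,0,0],
    [0,0,0],
    [0,0,0],
    [0,0,0],
    [0,0,0],
    [0,0,0],
  ],
  slide=[
    [-2.6,-2.8,0],
    [-2.6,-2.8,0],
    [-2.6,-2.8,0],
    [-2.6,-2.8,0],
    [-2.6,-2.8,0],
    [-2.6,-2.8,0],
    [-2.6,-2.8,0],
    [-2.6,-2.8,0],
    [-2.6,-2.9,0],
    [-2.7,-2.9,0],
  ],
  gripper=[0.3,0.3,0.3,0.3,0.3,0.3,0.3,0.3,0.3,0.3],
)

```text
clock: 44.85
tcp_pos: [408.5, -337.1, 349.6]
orientation: [0.683, 0.731, 0.0, -0.001]
ft_force: [0.3, 0.5, 0.8]
finger_gap: 0.297
grasp_force: 0.0
```

Emit:
jog_arm(
  twist=[
    [0,0,0],
    [0,0,0],
    [0,0,0],
    [0,0,0],
  ],
  slide=[
    [0,0,0],
    [0,0,0],
    [0,0,0],
    [0,0,0],
  ],
  gripper=[0.3,0.3,0.3,0.3],
)

```text
clock: 45.18
tcp_pos: [410.9, -335.7, 350.1]
orientation: [0.683, 0.731, 0.0, -0.001]
ft_force: [0.1, 0.4, 0.8]
finger_gap: 0.296
grasp_force: 0.0
```

```bash
python3 -c "
from h import *
to(410.5,-337,208)
p=robot.get_image('scene');q=cv2.imread('pics/scene0.png')
cv2.imwrite('pics/s9.png',np.vstack([cv2.resize(i[125:225,210:320],None,fx=7,fy=7,interpolation=2)[:, :][210*0:] [:430] if 0 else cv2.resize(i[135:220,215:325],None,fx=7,fy=7*.5,interpolation=2) for i in(p['color'],)]))
cv2.imwrite('pics/s9.png',np.hstack([cv2.resize(i[140:220,258:308],None,fx=7.5,fy=7.5,interpolation=2) for i in(p['color'],q)]))"
```

```text
at [ 410.9 -335.7  350.1] slide cm [-0.15 -0.04 14.21] gap 0.296 F [0.1 0.4 0.8]
```

View pics/s9.png

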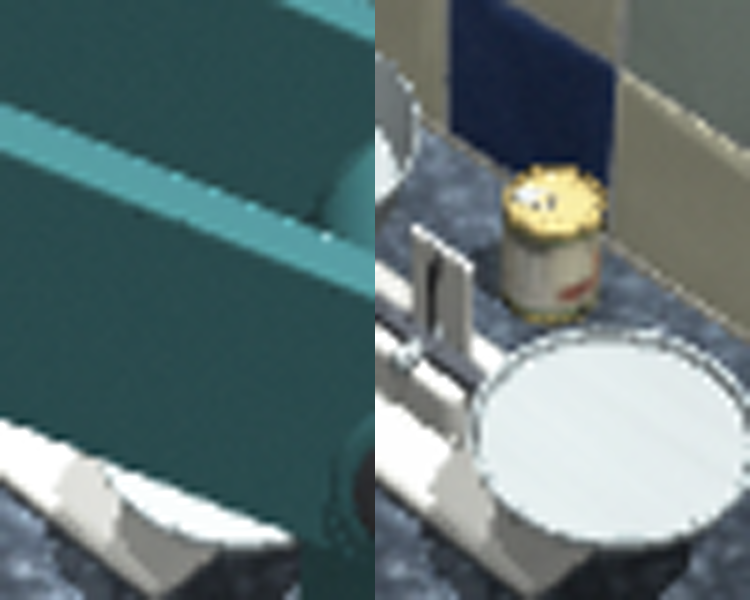

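The arm hides the needle in the left half; the right half is the start picture, with the needle level. I'll move the arm clear of the line of sight.

Emit:
jog_arm(
  twist=[
    [0,0,0],
    [0,0,0],
    [0,0,0],
    [0,0,0],
    [0,0,0],
    [0,0,0],
    [0,0,0],
    [0,0,0],
    [0,0,0],
    [0,0,0],
  ],
  slide=[
    [3.5,0,0],
    [3.5,0,0],
    [3.5,0,0],
    [3.5,0,0],
    [3.5,0,0],
    [3.5,0,0],
    [3.5,0,0],
    [3.5,0,0],
    [2,0,0],
    [0,0,0],
  ],
  gripper=[0.3,0.3,0.3,0.3,0.3,0.3,0.3,0.3,0.3,0.3],
)

```text
clock: 46.07
tcp_pos: [389.1, -33.2, 350.5]
orientation: [0.681, 0.732, 0.0, -0.001]
ft_force: [0.0, -0.5, -0.5]
finger_gap: 0.302
grasp_force: 0.0
```

```bash
python3 -c "
from h import *
to(410.5,-337,208)
p=robot.get_image('scene');q=cv2.imread('pics/scene0.png')
cv2.imwrite('pics/s10.png',np.hstack([cv2.resize(i[145:220,258:308],None,fx=8,fy=8,interpolation=2) for i in(p['color'],q)]))"
```

```text
at [389.1 -33.2 350.5] slide cm [-30.48  -0.06  14.2 ] gap 0.302 F [ 0.  -0.5 -0.5]
```

View pics/s10.png

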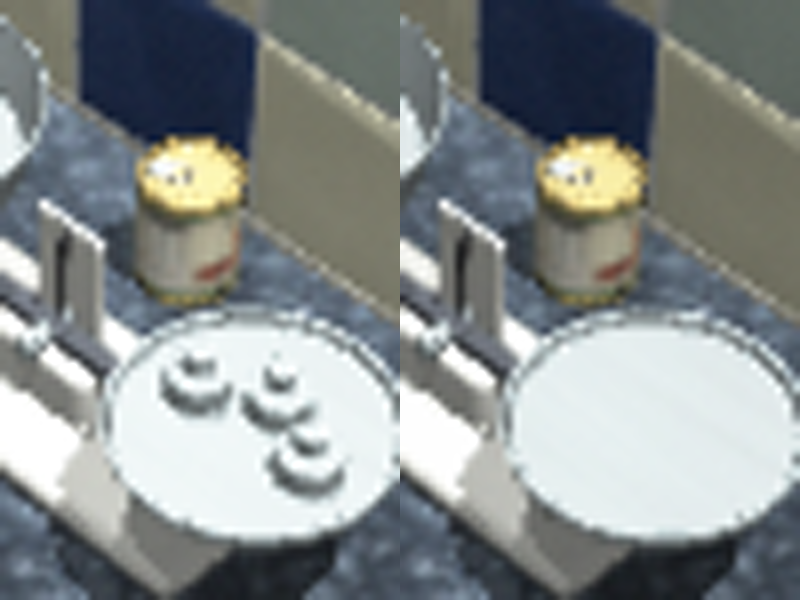

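All three weights stand on the plate. The needle at crop (62,270) and the plate height match the level start picture, so the beam is level. Now I go back to the handle and shut the drawer.

Emit:
jog_arm(
  twist=[
    [0,0,0],
    [0,0,0],
    [0,0,0],
    [0,0,0],
    [0,0,0],
    [0,0,0],
    [0,0,0],
    [0,0,0],
    [0,0,0],
    [0,0,0],
  ],
  slide=[
    [-3.5,0,0],
    [-3.5,0,0],
    [-3.5,0,0],
    [-3.5,0,0],
    [-3.5,0,0],
    [-3.5,0,0],
    [-3.5,0,0],
    [-3.5,0,0],
    [-2.2,0,0],
    [0,0,0],
  ],
  gripper=[0.3,0.3,0.3,0.3,0.3,0.3,0.3,0.3,0.3,0.3],
)

```text
clock: 46.95
tcp_pos: [411.2, -344.2, 350.9]
orientation: [0.684, 0.73, -0.001, 0.002]
ft_force: [0.3, 0.1, 0.0]
finger_gap: 0.301
grasp_force: 0.0
```

Emit:
jog_arm(
  twist=[
    [0,0,0],
    [0,0,0],
    [0,0,0],
    [0,0,0],
    [0,0,0],
    [0,0,0],
    [0,0,0],
    [0,0,0],
    [0,0,0],
    [0,0,0],
  ],
  slide=[
    [0,0,2.5],
    [0,0,3],
    [0,0,3],
    [0,0,1.5],
    [0,0,1.5],
    [0,0,1.5],
    [0,0,1.2],
    [0,0,0],
    [0,0,0],
    [0,0,0],
  ],
  gripper=[0.3,0.3,0.3,0.3,0.3,0.3,0.3,0.3,0.3,0.3],
)

```text
clock: 47.78
tcp_pos: [410.7, -338.7, 209.2]
orientation: [0.683, 0.731, -0.0, 0.0]
ft_force: [0.2, 0.1, 1.1]
finger_gap: 0.299
grasp_force: 0.0
```

Emit:
jog_arm(
  twist=[
    [0,0,0],
    [0,0,0],
    [0,0,0],
    [0,0,0],
    [0,0,0],
  ],
  slide=[
    [0,0,0],
    [0,0,0],
    [0,0,0],
    [0,0,0],
    [0,0,0],
  ],
  gripper=[0,0,0,0,0],
)

```text
clock: 48.2
tcp_pos: [410.8, -338.9, 209.4]
orientation: [0.683, 0.731, -0.0, 0.001]
ft_force: [-1.3, 0.4, 5.0]
finger_gap: 0.113
grasp_force: 30.0
```

Emit:
jog_arm(
  twist=[
    [0,0,0],
    [0,0,0],
    [0,0,0],
    [0,0,0],
    [0,0,0],
    [0,0,0],
    [0,0,0],
    [0,0,0],
    [0,0,0],
    [0,0,0],
  ],
  slide=[
    [0,0.5,0],
    [0,1,0],
    [0,1.3,0],
    [0,1.5,0],
    [0,1.5,0],
    [0,1.5,0],
    [0,1.5,0],
    [0,1.3,0],
    [0,1,0],
    [0,0.8,0],
  ],
  gripper=[0,0,0,0,0,0,0,0,0,0],
)

```text
clock: 49.03
tcp_pos: [530.7, -331.4, 209.4]
orientation: [0.683, 0.731, -0.0, 0.001]
ft_force: [-1.0, -4.3, 6.0]
finger_gap: 0.116
grasp_force: 30.0
```

Emit:
jog_arm(
  twist=[
    [0,0,0],
    [0,0,0],
    [0,0,0],
    [0,0,0],
    [0,0,0],
    [0,0,0],
  ],
  slide=[
    [0,0.6,0],
    [0,0.5,0],
    [0,0.4,0],
    [0,0.2,0],
    [0,0,0],
    [0,0,0],
  ],
  gripper=[0,0,0,0,0,0],
)

```text
clock: 49.53
tcp_pos: [545.0, -330.6, 209.4]
orientation: [0.682, 0.731, -0.002, -0.0]
ft_force: [-8.3, -6.1, 11.2]
finger_gap: 0.115
grasp_force: 30.0
```

Emit:
jog_arm(
  twist=[
    [0,0,0],
    [0,0,0],
    [0,0,0],
    [0,0,0],
    [0,0,0],
    [0,0,0],
    [0,0,0],
  ],
  slide=[
    [0,0.2,0],
    [0,0,0],
    [0,0,0],
    [0,-0.2,0],
    [0,0,0],
    [0,0,0],
    [0,0,0],
  ],
  gripper=[0,0,0,0.3,0.3,0.3,0.3],
)

```text
clock: 50.12
tcp_pos: [546.3, -329.0, 208.2]
orientation: [0.683, 0.731, 0.0, -0.0]
ft_force: [-0.3, -0.2, -0.4]
finger_gap: 0.298
grasp_force: 0.0
```

Emit:
jog_arm(
  twist=[
    [0,0,0],
    [0,0,0],
    [0,0,0],
    [0,0,0],
    [0,0,0],
    [0,0,0],
    [0,0,0],
    [0,0,0],
    [0,0,0],
    [0,0,0],
  ],
  slide=[
    [0,0,-1],
    [0,0,-1.5],
    [0,0,-3],
    [0,0,-3],
    [0,0,-3],
    [0,0,-3],
    [0,-3,0],
    [0,-3,0],
    [0,-3,0],
    [0,-3,0],
  ],
  gripper=[0.3,0.3,0.3,0.3,0.3,0.3,0.3,0.3,0.3,0.3],
)

```text
clock: 50.95
tcp_pos: [425.6, -337.1, 354.6]
orientation: [0.682, 0.731, -0.0, 0.001]
ft_force: [0.4, -0.1, -0.5]
finger_gap: 0.3
grasp_force: 0.0
```

Emit:
jog_arm(
  twist=[
    [0,0,0],
    [0,0,0],
    [0,0,0],
    [0,0,0],
    [0,0,0],
    [0,0,0],
    [0,0,0],
    [0,0,0],
    [0,0,0],
    [0,0,0],
  ],
  slide=[
    [3.5,0,0],
    [3.5,0,0],
    [3.5,0,0],
    [3.5,0,0],
    [3.5,0,0],
    [3.5,0,0],
    [3.5,0,0],
    [3.5,0,0],
    [0,0,0],
    [0,0,0],
  ],
  gripper=[0.3,0.3,0.3,0.3,0.3,0.3,0.3,0.3,0.3,0.3],
)

```text
clock: 51.78
tcp_pos: [407.3, -56.5, 354.2]
orientation: [0.681, 0.732, 0.0, 0.0]
ft_force: [0.4, -1.3, -1.1]
finger_gap: 0.301
grasp_force: 0.0
```

```bash
python3 -c "
from h import *
p=robot.get_image('scene'); to(544,-330,208); seg(p)
cv2.imwrite('pics/end.png',cv2.resize(p['color'][130:300,160:400],None,fx=3.3,fy=3.3,interpolation=2))
a=cv2.imread('pics/scene0.png').astype(int); d=np.abs(a-p['color']).max(2); print('box front diff px>40:',(d[205:290,300:395]>40).sum())"
```

```text
at [407.9 -57.7 354.3] slide cm [-28.1   11.66  14.66] gap 0.299 F [ 0.7 -0.3 -0.6]
lemon 62 px [251. 162.] mid [738. 248.] axis 53 size [28. 86.]
lime 80 px [252. 153.] mid [788. 292.] axis 53 size [43. 75.]
box front diff px>40: 1
```

View pics/end.png

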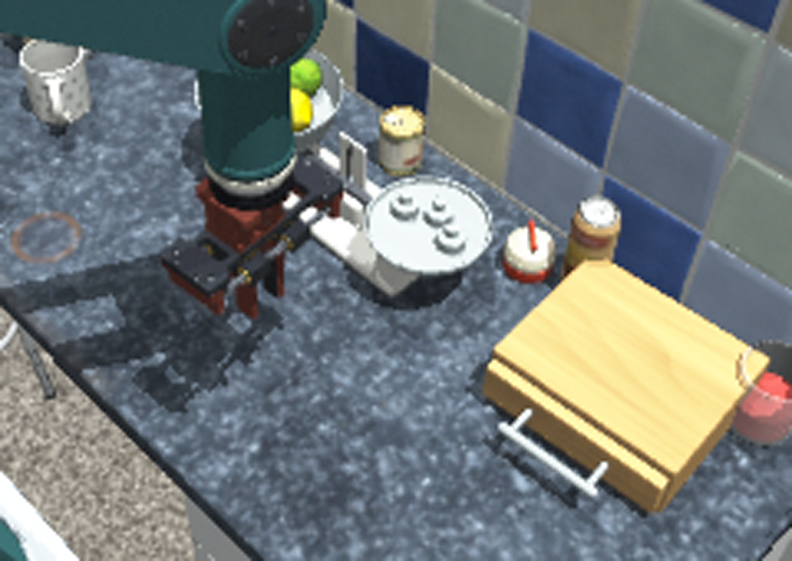

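The drawer is shut, matching the start picture around crop (550,450). The three weights are on the plate, the mug, timer and tin are untouched, and the arm is clear.

```bash
python3 -c "
from cell import robot
print(robot.job_done())"
```

```text
the job is handed in; nothing more can be done
None
```

The job is handed in: both lemons and both limes are in the bowl, three 100 g weights level the beam, the 50 g weight stayed in the drawer, the drawer is shut, and the mug, timer and tin were left where they stood.

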